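# Index the drying carousel and put the rinsed cells on it upside down

## Robot

A 6-joint arm with a two-finger parallel gripper is mounted at the origin on a cart in front of the work surface, level with it; the furniture and walls round the work are solid. World frame = base frame: x ahead of the robot, y to its left, z up, the work surface at z = 0. Lengths are in m, angles in rad, forces in N, time in s.
With the tool pointing down it reaches from about 0.375 to 0.9 m from the base axis. Payload 3.1 kg.
Tool frame: the origin (TCP) lies between the finger pads; the fingertips stand 19 mm ahead of it and the grasp point (between the pads) is the TCP; z points along the fingers, y is the direction in which the jaws open and shut (so a half turn about z gives the same grasp; the last joint's range is limited). The gripper opens to 87 mm and grips with 3 to 60 N. Pads are 19 mm wide; open, the fingers measure 117 mm over their backs; the gripper's body (75 mm by 190 mm) begins 51 mm behind the grasp point.
Start: joints at [-0.178, 0.527, 1.433, -0, 1.181, -0.178], TCP at [0.625, 0, 0.242] pointing down, gripper open.
Joint ranges: [-3.08, 3.08], [-0.75, 2.2], [0.22, 2.44], [-1.43, 4.57], [0, 2.65], [-2.85, 2.85]. Speed limits (rad/s): [2.79, 2.79, 3.14, 3.14, 3.14, 3.14].

## Interface

Orientations are given as a unit quaternion [x, y, z, w].
In Python, from rig import robot gives the robot as it stands.
- The arm moves only by the tool apply_moves, never from a script. Its argument "series" is a list of rows, each a list of 7 numbers: the shift along the tool's x, y, z in cm, then the turn, a rotation vector about the tool's x, y, z in degrees, then the opening, from 0 (shut) to 1 (fully open). In form: [[dx, dy, dz, rx, ry, rz, grip], ...]. A call has 1 to 5 rows; each row is the pose to reach, as a shift and turn from the pose commanded when the call began, along the tool's axes at that moment; what a row does not reach only later rows make up. A row lasts 1/12 s, in which the tool goes at most 41.7 mm and 7.16 degrees, less where a joint would pass 70% of its speed; a pose out of reach is approached as far as the arm can. A call with a gripper value outside its range is refused whole. The fingers move at their own pace and stop on an object; "newtons" is the grip in N (left out, the last holds). Time passes only in rows, so rows that repeat a pose let the fingers close. It gives the time, the measured TCP pose, the force and the opening at its end, in the units of the state.
- robot.get_obs(): the state, without advancing time (a new reading comes with each control period).
- robot.camera(name): name is "scene" or "side" or "wrist"; returns the picture (384x512x3 uint8, red, green, blue); there is no depth.
- robot.camera_params(name): a dict with "mtx" (3x3 intrinsics, pixels), "origin" and "rotation" of the camera in the world. Camera axes: x right, y down, z forward; pixel columns grow to the right and rows downward; lengths in m; the calibration is good to about 2 mm. The wrist camera is an equidistant fisheye: a pixel r from the principal point sees the ray r / f radians off the axis. A picture is of the moment at which its call begins: read the wrist's pose just before it. camera_params takes no time and is no camera call; for the wrist camera it gives the pose at the moment of the call.
- robot.hand_in(): hands the job in, once; it reports no verdict.
The state is a dict: "time": time; "q": joint angles; "joint_velocities": joint speeds; "joint_torque": joint torques, N m; "position": TCP position; "tool_rot": TCP orientation; "ft_force": force on the tool from outside, world axes, zero at the start; "moment": the same for the moment, N m; "grip_width": finger opening in m.
Only numpy, scipy, OpenCV 4.12 (cv2) and the standard library are available. Lean on these libraries where they do the work, as an engineer would, in place of code of your own. Each camera call takes 0.05 s, during which the arm holds its last target. There are 200 camera calls.

## Task

Some rinsed square sample cells lie on the bench and are to be dried on the small carousel. First turn the carousel by the black-handled post on its disc until its pointer points straight at the steel load pin on the base; then put every cell upside down over a peg of its own, standing flat on the disc; last, turn the loaded carousel until the pointer points straight at the tip of the air nozzle beside it. Leave the other things on the bench where they are.

Things in the scene. Friction and masses are not known exactly. Their poses are not given: they have to be found in the camera images.
- hub (a point): Centre of the carousel's disc, on the turning axis, at the disc's top surface. Its frame turns with the disc: x points horizontally along the pointer, a dark flat bar on the disc from the turning post outward whose tip lies 79 mm from the axis; z is up.
- post_top (a point): Top of the upright post by which the disc is turned, 55 mm from the axis, on the pointer's line (x = +55 mm in the hub's frame), 107 mm above the bench. Its upper 46 mm is a round black grip 16 mm thick, below it a steel rod 10 mm thick; it does not spin on its own.
- load_pin (a point): Top of the steel load pin, 9 mm thick, rising to 40 mm above the bench, fixed on a tab of the carousel's round base, 88 mm from the turning axis.
- nozzle_tip (a point): Tip of the fixed air nozzle, a small cone 38 mm above the bench on a post beside the carousel, 95 to 105 mm from its axis; the nozzle's foot reaches 50 mm outward behind the tip and its top is 47 mm above the bench.
- peg_a (a point): Foot of a drying peg, at the disc's top surface. Peg: 12 mm thick, 62 mm high with a round tip. At y = +52 mm in the hub's frame (which turns with the disc).
- peg_b (a point): Foot of the second peg, same size, at x = -52 mm in the hub's frame (which turns with the disc).
- peg_c (a point): Foot of the third peg, same size, at y = -52 mm in the hub's frame (which turns with the disc).
- cell_1: Sample cell 1: square white plastic cup, 40 x 40 mm outside, 90 mm long, walls 3.5 mm, open at one end, a grey band round the closed end; about 0.11 kg. Lies on its side on the bench at the start. Origin at its middle (45 mm from either end, on its centre line); its x axis runs from the closed end to the open mouth. May be absent.
- cell_2: Sample cell 2 (same as cell 1): square white plastic cup, 40 x 40 mm outside, 90 mm long, walls 3.5 mm, open at one end, a grey band round the closed end; about 0.11 kg. Lies on its side on the bench at the start. Origin at its middle (45 mm from either end, on its centre line); its x axis runs from the closed end to the open mouth. May be absent.
- cell_3: Sample cell 3 (same as cell 1): square white plastic cup, 40 x 40 mm outside, 90 mm long, walls 3.5 mm, open at one end, a grey band round the closed end; about 0.11 kg. Lies on its side on the bench at the start. Origin at its middle (45 mm from either end, on its centre line); its x axis runs from the closed end to the open mouth. May be absent.
- cell_1_mouth (a point): Centre of cell 1's open end, level with its rim; the hollow is 33 x 33 mm and 86 mm deep. At the start the closed ends face the robot's right, where the bench is clear; a red stand with a plate 30 mm high lies between the cells and the robot.
- cell_2_mouth (a point): Centre of cell 2's open end, level with its rim; the hollow is 33 x 33 mm and 86 mm deep. At the start the closed ends face the robot's right, where the bench is clear; a red stand with a plate 30 mm high lies between the cells and the robot.
- cell_3_mouth (a point): Centre of cell 3's open end, level with its rim; the hollow is 33 x 33 mm and 86 mm deep. At the start the closed ends face the robot's right, where the bench is clear; a red stand with a plate 30 mm high lies between the cells and the robot.
- beaker: Bystander: clear 100 ml beaker, 60 mm wide, 79 mm high; origin under its middle.
- vial: Bystander: glass vial with white cap, 27 mm wide, 57 mm high; origin under its middle.
- tape_roll: Bystander: yellow tape roll lying flat, 61 mm wide, 18 mm high; origin under its middle.
- carousel (a joint): Turning angle of the carousel's disc, rad, counter-clockwise from above; 0 = pointer exactly at the load pin, stops at -3.0 and 3.0. The disc (radius 73 mm, top 24 mm above the bench) stays where it is left (friction 0.15 N m). Three pegs stand on it 52 mm from the axis, 90, 180 and 270 degrees from the pointer. Tall instruments stand behind the carousel, a red box 0.1 m high to its right.
There are look-alikes about, which are no part of the job. Of the things that look like the part that bears nozzle_tip, the larger one is meant.

How it is judged:
On the way, in this order (a step that is already met when the one before it is completed fails the run):
1. the pointer points at the load pin, the pin's centre at most 9 mm off its line (x of load_pin in the frame of hub above 0.03 m and y of load_pin in the frame of hub between -0.009 and 0.009 m and velocity of joint carousel between -0.1 and 0.1 rad/s), for 0.2 s.
2. every cell that is there stands upside down over a peg (((horizontal distance between cell_1_mouth and peg_a below 0.018 m and z of cell_1_mouth in the frame of peg_a below 0.005 m and z of cell_1 in the frame of peg_a above 0.041 m) or (horizontal distance between cell_1_mouth and peg_b below 0.018 m and z of cell_1_mouth in the frame of peg_b below 0.005 m and z of cell_1 in the frame of peg_b above 0.041 m) or (horizontal distance between cell_1_mouth and peg_c below 0.018 m and z of cell_1_mouth in the frame of peg_c below 0.005 m and z of cell_1 in the frame of peg_c above 0.041 m)) and ((horizontal distance between cell_2_mouth and peg_a below 0.018 m and z of cell_2_mouth in the frame of peg_a below 0.005 m and z of cell_2 in the frame of peg_a above 0.041 m) or (horizontal distance between cell_2_mouth and peg_b below 0.018 m and z of cell_2_mouth in the frame of peg_b below 0.005 m and z of cell_2 in the frame of peg_b above 0.041 m) or (horizontal distance between cell_2_mouth and peg_c below 0.018 m and z of cell_2_mouth in the frame of peg_c below 0.005 m and z of cell_2 in the frame of peg_c above 0.041 m)) and ((horizontal distance between cell_3_mouth and peg_a below 0.018 m and z of cell_3_mouth in the frame of peg_a below 0.005 m and z of cell_3 in the frame of peg_a above 0.041 m) or (horizontal distance between cell_3_mouth and peg_b below 0.018 m and z of cell_3_mouth in the frame of peg_b below 0.005 m and z of cell_3 in the frame of peg_b above 0.041 m) or (horizontal distance between cell_3_mouth and peg_c below 0.018 m and z of cell_3_mouth in the frame of peg_c below 0.005 m and z of cell_3 in the frame of peg_c above 0.041 m))), for 0.3 s.
At the end, for the whole second after the job is handed in: The nozzle's tip lies within 9 mm of the pointer's line, on the pointer's side; every cell present stands mouth down over a peg, its rim within 5 mm of the disc and centred on the peg within 18 mm, at rest (all of step 2 and x of nozzle_tip in the frame of hub above 0.03 m and y of nozzle_tip in the frame of hub between -0.009 and 0.009 m and linear speed of each of cell_1, cell_2, cell_3 below 0.02 m/s); the robot touches nothing.
It fails at once if the beaker moved more than 3 cm (distance of beaker from where it was at the start of the episode above 0.03 m).
It fails at once if the vial moved more than 3 cm (distance of vial from where it was at the start of the episode above 0.03 m).
It fails at once if the tape roll moved more than 3 cm (distance of tape_roll from where it was at the start of the episode above 0.03 m).
It fails at once if a cell fell off the bench (height (world z) of any of cell_1, cell_2, cell_3 below -0.1 m).
Of cell_1, cell_2, cell_3 only 2 to 3 are there at a start; the rules pass over those that are not, and their reading is None.
At some moment in a run one of cell_1, cell_2, cell_3 may be knocked a few centimetres aside while the robot is not near it.
It also fails if it takes over 210 s, if anything falls off the work surface, if the arm or the gripper's body presses on something with over 40 N, if the wrist force passes 120 N, or if a joint passes its speed limit or range.

## Working session

There is one attempt and no reset: what is moved stays moved. The work goes in short steps, Python scripts to look and compute and a tool call to move; the robot and the scene stay as the last step left them, time stands still between calls to the robot, and variables do not carry over. Pictures are saved under pics/ and viewed, about 12 in all and at most 16, crops included, and the job is handed in when it is done.

Besides the shell and the picture viewer there is one more tool, called after "Emit:" in YAML: its name, and indented under it one key for each argument. apply_moves: Moves the arm, as the interface text tells. Its arguments: {"type":"object","properties":{"series":{"type":"array"},"newtons":{"type":"number"}},"required":["series"]}

```bash
ls; mkdir -p pics
cat > h.py <<'E'
import numpy as np, cv2
from rig import robot
from scipy.spatial.transform import Rotation as R
def snap(n,fn):
    p=robot.camera_params(n); im=robot.camera(n); cv2.imwrite('pics/'+fn+'.png',im[:,:,::-1]); np.savez('pics/'+fn,im=im,m=p['mtx'],o=p['origin'],r=p['rotation'],n=n); return im
def ray(fn,u,v):
    d=np.load('pics/'+fn+'.npz'); m=d['m']; x=(u-m[0,2])/m[0,0]; y=(v-m[1,2])/m[1,1]
    if str(d['n'])=='wrist':
        r=np.hypot(x,y); k=np.sin(r)/r if r>1e-9 else 1; c=np.array([x*k,y*k,np.cos(r)])
    else: c=np.array([x,y,1.])
    return d['o'],d['r']@c
def pl(fn,u,v,z):
    o,d=ray(fn,u,v); return np.round(o+d*(z-o[2])/d[2],4)
def px(fn,P):
    d=np.load('pics/'+fn+'.npz'); m=d['m']; c=d['r'].T@(np.array(P)-d['o'])
    if str(d['n'])=='wrist':
        s=np.hypot(c[0],c[1]); t=np.arctan2(s,c[2]); c=np.array([c[0]/s*t,c[1]/s*t,1])
    else: c=c/c[2]
    return np.round([m[0,0]*c[0]+m[0,2],m[1,1]*c[1]+m[1,2]],1)
E
python3 - <<'E'
from h import *
for n in['scene','side','wrist']:
    snap(n,n+'0'); p=robot.camera_params(n); print(n,p['mtx'].tolist(),np.round(p['origin'],3),np.round(p['rotation'],3).tolist())
print(robot.get_obs())
a=[cv2.imread(f'pics/{n}0.png') for n in['scene','side','wrist']]
cv2.imwrite('pics/s2.png',cv2.resize(a[0],(800,600)));
E
```

```text
pics
scene [[484.22276988061117, 0.0, 262.3920148809029], [0.0, 484.22276988061117, 198.38943572647113], [0.0, 0.0, 1.0]] [-0.143  0.714  0.974] [-0.344, 0.839, -0.388, 0.165]
side [[470.31084854562005, 0.0, 251.53190587098584], [0.0, 470.31084854562005, 189.39938254214826], [0.0, 0.0, 1.0]] [-0.596 -0.321  1.314] [0.721, -0.572, 0.239, -0.309]
wrist [[297.3186396354542, 0.0, 252.96035738930223], [0.0, 297.3186396354542, 188.0743214454132], [0.0, 0.0, 1.0]] [0.627 0.073 0.384] [0.991, 0.0, 0.0, 0.134]
{'time': 0.15, 'q': array([-1.78490023e-01,  5.28289908e-01,  1.43356820e+00, -2.41917235e-06,
        1.18141846e+00, -1.78508326e-01]), 'joint_velocities': array([-0.00068475, -0.00233983, -0.00474534,  0.00027693,  0.00109271,
       -0.00057612]), 'joint_torque': array([ 9.14956272e-04, -4.40429199e+01, -1.76841742e+01,  6.33679633e-02,
        5.52540855e-02, -1.06930895e-04]), 'position': array([6.24484223e-01, 1.28099051e-04, 2.40786159e-01]), 'tool_rot': array([ 7.07099734e-01,  7.07113327e-01, -4.81107454e-04, -6.90964434e-04]), 'ft_force': array([-0.04521598,  0.40688818, -0.76559266]), 'moment': array([-0.03388277,  0.00778126,  0.04710072]), 'grip_width': 0.08697524024703152}
```

View pics/s2.png

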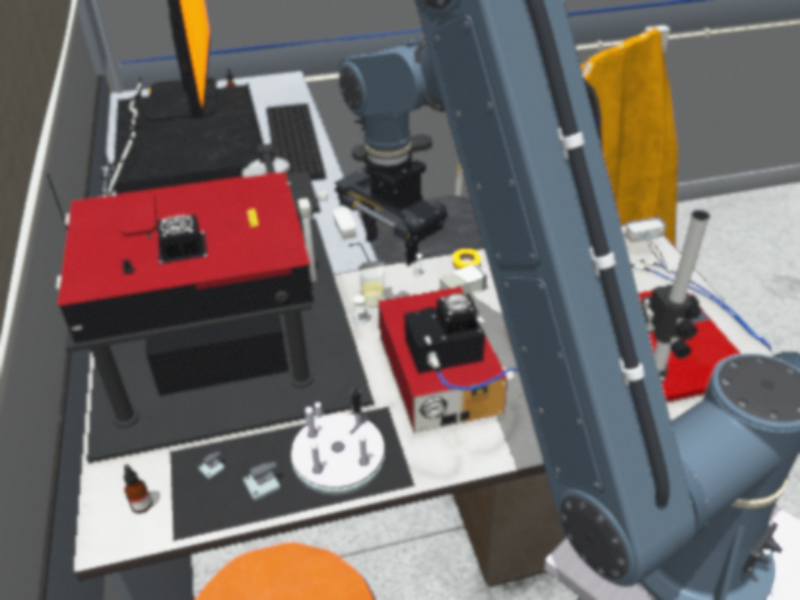

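View pics/side0.png

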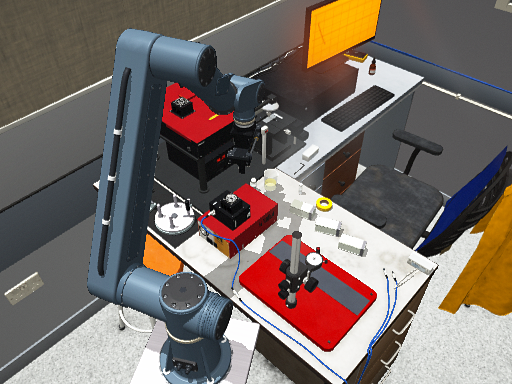

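View pics/wrist0.png

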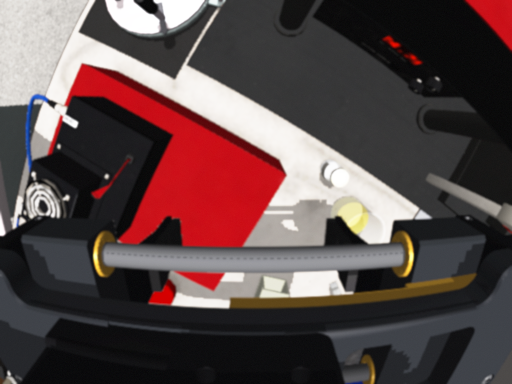

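Viewed 3. The scene view shows the carousel at about (338,450) of 800x600, with the nozzles at (262,478) and (210,462). The side view shows three cells at about (302,210), (327,228) and (352,245), with the tape roll at (324,204). Next I enlarge these regions.

Run:
```python
from h import *
s=cv2.imread('pics/scene0.png');d=cv2.imread('pics/side0.png')
f=lambda im,x,y,w,h,k:cv2.resize(im[y:y+h,x:x+w],None,fx=k,fy=k,interpolation=cv2.INTER_CUBIC)
A=f(s,100,240,160,100,5) # 800x500?
B=f(d,240,160,160,120,4)
C=f(d,140,190,80,60,5)
cv2.imwrite('pics/A.png',A)
c=np.zeros((600,800,3),np.uint8); b=f(d,255,175,133,100,4); c[:b.shape[0],:b.shape[1]]=b[:,:800]
e=f(d,145,190,62,50,4); c[400:600,:248]=e
cv2.imwrite('pics/B.png',c)
for z in[.024]:
  print(pl('scene0',216,285,z), pl('side0',175,217,.024))
for u,v in[(302,210),(327,228),(352,245)]: print(pl('side0',u,v,.03))
```

```text
Traceback (most recent call last):
  File "h.py", line 13, in pl
    o,d=ray(fn,u,v); return np.round(o+d*(z-o[2])/d[2],4)
        ~~~^^^^^^^^
  File "h.py", line 11, in ray
    return d['o'],d['r']@c
                  ~~~~~~^~
ValueError: matmul: Input operand 1 has a mismatch in its core dimension 0, with gufunc signature (n?,k),(k,m?)->(n?,m?) (size 3 is different from 4)
```

View pics/A.png

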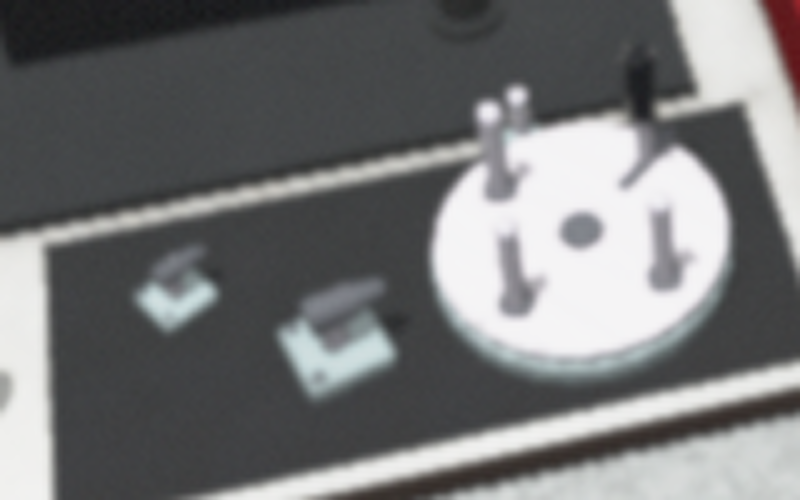

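View pics/B.png

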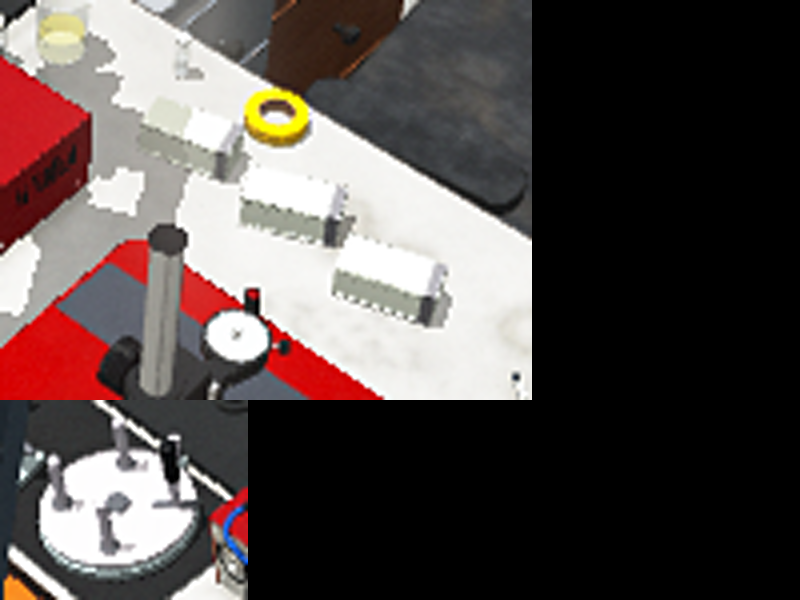

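Viewed 5. Disc hub is at scene px (216,286), post top (228,250), load pin top about (203.4,258.5), and the large nozzle's tip about (176.5,297.3). All three cells are present. I need to fix the quaternion handling.

```bash
sed -i "s/d\['r'\]@c/R.from_quat(d['r']).as_matrix()@c/; s/d\['r'\].T@/R.from_quat(d['r']).as_matrix().T@/" h.py
cat >> h.py <<'E'
def tri(f1,p1,f2,p2):
    (o1,d1),(o2,d2)=ray(f1,*p1),ray(f2,*p2); d1/=np.linalg.norm(d1); d2/=np.linalg.norm(d2)
    t=np.linalg.lstsq(np.c_[d1,-d2],o2-o1,rcond=None)[0]; a=o1+t[0]*d1;b=o2+t[1]*d2
    return np.round((a+b)/2,4),round(np.linalg.norm(a-b),4)
E
python3 - <<'E'
from h import *
A=lambda u,v:(100+(u-2)/5,240+(v-2)/5)
B=lambda u,v:(255+(u-1.5)/4,175+(v-1.5)/4)
C=lambda u,v:(145+(u-1.5)/4,190+(v-401.5)/4)
print('wristR',R.from_quat(np.load('pics/wrist0.npz')['r']).as_matrix().round(3).tolist())
print('hub',pl('scene0',*A(580,230),.024),pl('side0',*C(118,502),.024))
print('posttop',pl('scene0',*A(641,50),.107),pl('side0',*C(172,438),.107))
print('pin',pl('scene0',*A(517,92),.04))
print('nozzle',pl('scene0',*A(383,287),.038), 'small',pl('scene0',*A(205,250),.03))
for n,uv in dict(pegA=(490,108),pegB=(508,232),pegC=(660,205)).items(): print(n,'tip',pl('scene0',*A(*uv),.086))
for n,uv in dict(p1=(121,424),p2=(57,460),p3=(105,512)).items(): print(n,'tip',pl('side0',*C(*uv),.086))
for uv in[(147,122),(218,150),(240,118),(165,95), (242,203),(328,217),(347,183),(258,168), (334,270),(426,293),(446,263),(349,238)]: print('cell top',pl('side0',*B(*uv),.04))
print('beaker',pl('side0',*B(62,58),0),'tape',pl('side0',*B(277,118),.01),'vial?',pl('side0',*B(187,70),0))
print('wrist vial',pl('wrist0',337,174,.057),'beaker',pl('wrist0',350,215,.03))
E
```

```text
wristR [[1.0, 0.001, 0.0], [0.001, -0.964, -0.266], [-0.0, 0.266, -0.964]]
hub [0.5018 0.2443 0.024 ] [0.5002 0.248  0.024 ]
posttop [0.5101 0.1895 0.107 ] [0.5152 0.191  0.107 ]
pin [0.5845 0.2147 0.04  ]
nozzle [0.5338 0.3412 0.038 ] small [0.6211 0.3859 0.03  ]
pegA tip [0.5499 0.2555 0.086 ]
pegB tip [0.483  0.2994 0.086 ]
pegC tip [0.4441 0.2384 0.086 ]
p1 tip [0.5414 0.2521 0.086 ]
p2 tip [0.4844 0.293  0.086 ]
p3 tip [0.4335 0.2277 0.086 ]
cell top [ 0.6336 -0.1723  0.04  ]
cell top [ 0.6126 -0.2425  0.04  ]
cell top [ 0.6582 -0.2567  0.04  ]
cell top [ 0.6727 -0.1829  0.04  ]
cell top [ 0.5524 -0.2731  0.04  ]
cell top [ 0.5529 -0.3503  0.04  ]
cell top [ 0.5978 -0.3628  0.04  ]
cell top [ 0.5983 -0.2816  0.04  ]
cell top [ 0.4929 -0.3617  0.04  ]
cell top [ 0.4849 -0.4414  0.04  ]
cell top [ 0.5226 -0.4561  0.04  ]
cell top [ 0.5324 -0.3709  0.04  ]
beaker [ 0.7414 -0.0691  0.    ] tape [ 0.6957 -0.2899  0.01  ] vial? [ 0.7522 -0.1941  0.    ]
wrist vial [ 7.242e-01 -4.000e-04  5.700e-02] beaker [ 0.755  -0.0615  0.03  ]
```

Run:
```python
from h import *
for uv in[(85,65),(285,175),(215,290)]: print('boxtop',pl('wrist0',*uv,.1))
for uv in[(72,97),(172,133)]: print('dev',pl('wrist0',*uv,.15))
print('fan',tri('scene0',(292,197),'wrist0',(45,200)),tri('scene0',(292,197),'side0',(231,200)))
k=.64
print('instr corner',[pl('scene0',u*k,v*k,z) for (u,v,z) in[(308,262,.3),(63,300,.3),(300,380,0),(125,418,0)]])
print('leg wrist',pl('wrist0',295,15,0), pl('wrist0',430,120,0))
print('lamp post?',pl('wrist0',500,210,.2))
print('mat edge',pl('wrist0',180,75,0),pl('wrist0',190,65,0))
```

```text
boxtop [0.4509 0.1281 0.1   ]
boxtop [0.6585 0.0079 0.1   ]
boxtop [ 0.5834 -0.1272  0.1   ]
dev [0.4673 0.0915 0.15  ]
dev [0.5619 0.0542 0.15  ]
fan (array([0.4619, 0.0112, 0.1975]), np.float64(0.0005)) (array([0.4622, 0.0102, 0.1962]), np.float64(0.0012))
instr corner [array([0.6127, 0.1793, 0.3   ]), array([0.7914, 0.4784, 0.3   ]), array([0.6814, 0.1787, 0.    ]), array([ 0.825 ,  0.4465, -0.    ])]
leg wrist [0.681  0.1986 0.    ] [0.8836 0.0695 0.    ]
lamp post? [0.8422 0.0025 0.2   ]
mat edge [0.5326 0.1185 0.    ] [0.5459 0.131  0.    ]
```

Emit:
apply_moves:
  series:
    - [3,-2.2,-1,0,0,0,1]
    - [6.5,-4.7,-2,0,0,0,1]
    - [10,-7.2,-2,0,0,0,1]
    - [13,-9.4,-2,0,0,0,1]
    - [14,-10.2,-2,0,0,0,1]

```text
time: 0.57
position: [0.5183, 0.1437, 0.2613]
tool_rot: [0.706, 0.708, -0.001, -0.002]
ft_force: [-1.1, -0.2, -1.1]
grip_width: 0.0871
```

Run:
```python
from h import *
im=snap('wrist','w1'); o=robot.get_obs(); print(o['time'],o['position'],o['q'])
```

```text
0.6167 [0.51824182 0.14392058 0.26129388] [0.06199332 0.38769052 1.62551574 0.00207058 1.13282513 0.05669679]
```

View pics/w1.png

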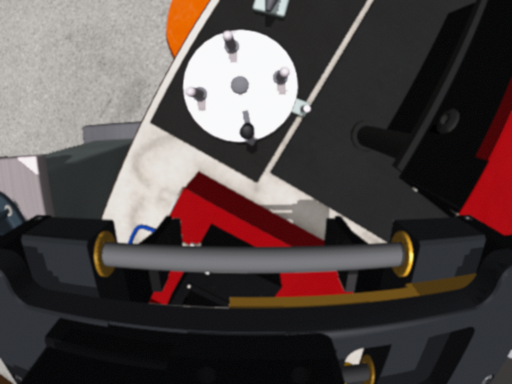

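Viewed 6. Disc centre (240,85), post top (247,131), load pin (306,108), nozzle tip about (270,12), pegs' tips (231,36), (284,73) and (195,92).

Run:
```python
from h import *
im=np.load('pics/w1.npz')['im']
g=(im.min(2)>225).astype(np.uint8); g[:, 305:]=0; g[150:]=0
n,l,s,c=cv2.connectedComponentsWithStats(g); i=1+s[1:,4].argmax()
ct=max(cv2.findContours((l==i).astype(np.uint8),0,1)[0],key=cv2.contourArea); h=cv2.convexHull(ct)[:,0]
P=np.array([pl('w1',u,v,.024)[:2] for u,v in h]); A=np.c_[2*P,np.ones(len(P))]; x=np.linalg.lstsq(A,(P**2).sum(1),rcond=None)[0]
hub=x[:2]; print('disc',hub,np.sqrt(x[2]+hub@hub), 'hubpx',pl('w1',240,85.5,.024))
for n,u,v,z in[('post',247,131,.107),('pin',307,108,.04),('noz',270,14,.038),('a',284,73,.086),('b',231,36,.086),('c',195,92,.086)]:
    p=pl('w1',u,v,z)[:2]; d=p-hub; print(n,p,np.linalg.norm(d),np.degrees(np.arctan2(d[1],d[0])))
cv2.imwrite('pics/w1c.png',cv2.resize(im[0:150,170:330,::-1],None,fx=4,fy=4,interpolation=cv2.INTER_CUBIC))
```

```text
disc [0.5028918  0.24670934] 0.07185486678447293 hubpx [0.5035 0.2457 0.024 ]
post [0.5143 0.1936] 0.05432079471750541 -77.87675056789197
pin [0.5861 0.2181] 0.08798919537198338 -18.974422464565343
noz [0.5404 0.337 ] 0.09777151254286977 67.44121289899535
a [0.5528 0.2549] 0.050575836421712796 9.319991030558546
b [0.4966 0.2956] 0.04929384983186922 97.3331613587959
c [0.4582 0.2349] 0.04622572416698728 -165.19849683715984
```

View pics/w1c.png

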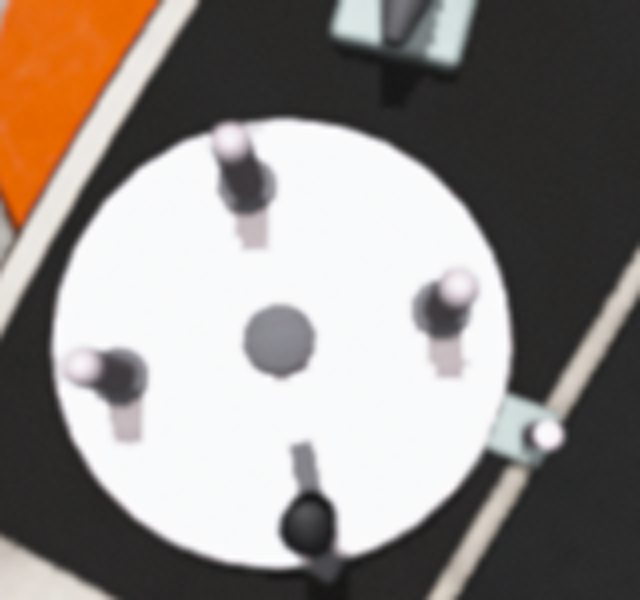

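Viewed 7. The disc, pegs and load pin (crop 545,435) are clear. Hub is about (0.503,0.246), the post is at -78°, the pin at -19°, so a turn of about +59° is needed. Now descending onto the post.

Emit:
apply_moves:
  series:
    - [2.5,-0.2,2,0,0,0,1]
    - [4.9,-0.4,5,0,0,0,1]
    - [4.9,-0.4,9,0,0,0,1]
    - [4.9,-0.4,13,0,0,0,1]
    - [4.9,-0.4,16.6,0,0,0,1]

```text
time: 1.03
position: [0.5195, 0.1889, 0.0937]
tool_rot: [0.707, 0.707, 0.0, 0.0]
ft_force: [0.6, 0.3, 0.2]
grip_width: 0.0872
```

Emit:
apply_moves:
  series:
    - [0,0,0.5,0,0,0,0.6]
    - [0,0,0.5,0,0,0,0.4]
    - [0,0,0.5,0,0,0,0.2]
    - [0,0,0.5,0,0,0,0.1]
    - [0,0,0.5,0,0,0,0.1]
  newtons: 15

```text
time: 1.45
position: [0.521, 0.1891, 0.093]
tool_rot: [0.707, 0.707, 0.002, 0.002]
ft_force: [0.3, 0.3, 0.7]
grip_width: 0.0617
```

Emit:
apply_moves:
  series:
    - [0,0,0,0,0,0,0.0]
    - [0,0,0,0,0,0,0]
    - [0,0,0,0,0,0,0]
    - [0,0,0,0,0,0,0]
    - [0,0,0,0,0,0,0]
  newtons: 15

```text
time: 1.87
position: [0.518, 0.189, 0.0907]
tool_rot: [0.707, 0.707, -0.001, -0.001]
ft_force: [-3.5, 0.2, 2.5]
grip_width: 0.0281
```

Emit:
apply_moves:
  series:
    - [0.4,-0.3,0,0,0,0,0.0]
    - [0.4,-0.4,0,0,0,0,0]
    - [0.4,-0.4,0,0,0,0,0]
    - [0.4,-0.4,0,0,0,0,0]
    - [0.4,-0.4,0,0,0,0,0]

```text
time: 2.28
position: [0.5135, 0.1933, 0.0902]
tool_rot: [0.707, 0.707, -0.001, -0.001]
ft_force: [-4.5, 2.1, 1.5]
grip_width: 0.0155
```

Run:
```python
from h import *
o=robot.get_obs(); print(o['position'],o['ft_force'],o['grip_width'],o['q'])
h=np.array([.5033,.2462]);p0=np.array([.5145,.1935])
# rows in current tool frame (x=+Y,y=+X): arc by ang
for k in range(1,13):
    a=np.radians(59*k/12); c,s=np.cos(a),np.sin(a); d=p0-h; n=np.array([c*d[0]-s*d[1],s*d[0]+c*d[1]])-d
    print([round(n[1]*100,2),round(n[0]*100,2),0,0,0,-round(59*k/12,1),0])
```

```text
[0.51354891 0.19334429 0.0902402 ] [-4.4982037   2.11910293  1.52881333] 0.015542833273126824 [1.56035966e-01 6.51078190e-01 1.74508488e+00 9.64647598e-04
 7.48371925e-01 1.55277956e-01]
[np.float64(0.12), np.float64(0.45), 0, 0, 0, -4.9, 0]
[np.float64(0.27), np.float64(0.88), 0, 0, 0, -9.8, 0]
[np.float64(0.46), np.float64(1.3), 0, 0, 0, -14.8, 0]
[np.float64(0.68), np.float64(1.71), 0, 0, 0, -19.7, 0]
[np.float64(0.94), np.float64(2.09), 0, 0, 0, -24.6, 0]
[np.float64(1.23), np.float64(2.45), 0, 0, 0, -29.5, 0]
[np.float64(1.56), np.float64(2.78), 0, 0, 0, -34.4, 0]
[np.float64(1.9), np.float64(3.09), 0, 0, 0, -39.3, 0]
[np.float64(2.28), np.float64(3.36), 0, 0, 0, -44.2, 0]
[np.float64(2.67), np.float64(3.6), 0, 0, 0, -49.2, 0]
[np.float64(3.09), np.float64(3.81), 0, 0, 0, -54.1, 0]
[np.float64(3.52), np.float64(3.97), 0, 0, 0, -59.0, 0]
```

Emit:
apply_moves:
  series:
    - [0.12,0.45,0,0,0,-4.9,0]
    - [0.27,0.88,0,0,0,-9.8,0]
    - [0.46,1.3,0,0,0,-14.8,0]
    - [0.68,1.71,0,0,0,-19.7,0]
    - [0.94,2.09,0,0,0,-24.6,0]

```text
time: 2.7
position: [0.534, 0.2034, 0.0902]
tool_rot: [0.539, 0.842, -0.001, -0.002]
ft_force: [-6.1, 4.7, 3.0]
grip_width: 0.0157
```

Emit:
apply_moves:
  series:
    - [0.12,0.45,0,0,0,-4.9,0]
    - [0.27,0.88,0,0,0,-9.8,0]
    - [0.46,1.3,0,0,0,-14.8,0]
    - [0.68,1.71,0,0,0,-19.7,0]
    - [0.94,2.09,0,0,0,-24.6,0]

```text
time: 3.12
position: [0.5485, 0.2206, 0.0902]
tool_rot: [0.347, 0.938, -0.001, -0.003]
ft_force: [-7.9, 2.1, 3.9]
grip_width: 0.0152
```

Emit:
apply_moves:
  series:
    - [0.12,0.45,0,0,0,-4.9,0]
    - [0.27,0.88,0,0,0,-9.8,0]
    - [0.27,0.88,0,0,0,-9.8,0]
    - [0.27,0.88,0,0,0,-9.8,0]
    - [0.27,0.88,0,0,0,-9.8,0]

```text
time: 3.53
position: [0.5524, 0.2295, 0.0902]
tool_rot: [0.268, 0.964, 0.0, -0.002]
ft_force: [-6.6, 4.4, 4.1]
grip_width: 0.0153
```

Run:
```python
from h import *
o=robot.get_obs(); print(o['position'],o['ft_force'],o['grip_width'],o['q'],R.from_quat(o['tool_rot']).as_matrix().round(2).tolist())
d=o['position'][:2]-np.array([.5033,.2462]); print(np.linalg.norm(d),np.degrees(np.arctan2(d[1],d[0])))
im=snap('wrist','w2');snap('side','s3')
```

```text
[0.55243676 0.22947055 0.09021633] [-6.63487285  4.44688958  4.14355326] 0.015333446009360402 [ 0.20577394  0.69614368  1.61621757  0.00355087  0.83332138 -0.82566827] [[-0.86, 0.52, -0.0], [0.52, 0.86, 0.0], [0.0, -0.0, -1.0]]
0.05190660883902869 -18.80202207110377
```

View pics/w2.png

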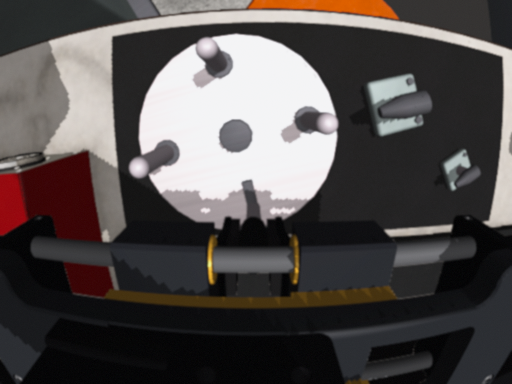

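Viewed 8. The post is held, the pointer bar runs from (246,182), and the nozzle is at (385–430,105) with its thin end facing the disc. I release, rise and check.

Emit:
apply_moves:
  series:
    - [0,0,0,0,0,0,0.3]
    - [0,0,0,0,0,0,0.4]
    - [0,0,0,0,0,0,0.5]
    - [0,0,0,0,0,0,0.5]
    - [0,0,-1,0,0,0,0.5]

```text
time: 4.05
position: [0.5542, 0.2276, 0.0993]
tool_rot: [0.267, 0.964, -0.001, -0.001]
ft_force: [-0.9, -0.2, -1.0]
grip_width: 0.0394
```

Emit:
apply_moves:
  series:
    - [0,0,-3,0,0,0,0.5]
    - [0,0,-6,0,0,0,0.5]
    - [-2,0,-9,0,0,0,0.5]
    - [-4,0,-11.5,0,0,0,0.5]
    - [-6,0,-12,0,0,0,0.5]

```text
time: 4.47
position: [0.5912, 0.2058, 0.2246]
tool_rot: [0.262, 0.965, 0.003, -0.018]
ft_force: [-77.9, 47.6, 36.2]
grip_width: 0.0436
```

Run:
```python
from h import *
o=robot.get_obs(); print(o['position'],o['ft_force'],o['grip_width'])
im=snap('wrist','w3')
c=lambda im,x,y,w,h,k:cv2.resize(im[y:y+h,x:x+w,::-1],None,fx=k,fy=k,interpolation=cv2.INTER_CUBIC)
A=np.zeros((600,800,3),np.uint8); A[:600,:800]=c(im,130,30,267,200,3)[:600,:800]
A[400:600,600:800]=c(np.load('pics/w2.npz')['im'],355,65,100,100,2)
cv2.imwrite('pics/w3c.png',A)
```

```text
[0.59116835 0.2058116  0.22463257] [-77.85476351  47.62618597  36.16176576] 0.04356163075703638
```

View pics/w3c.png

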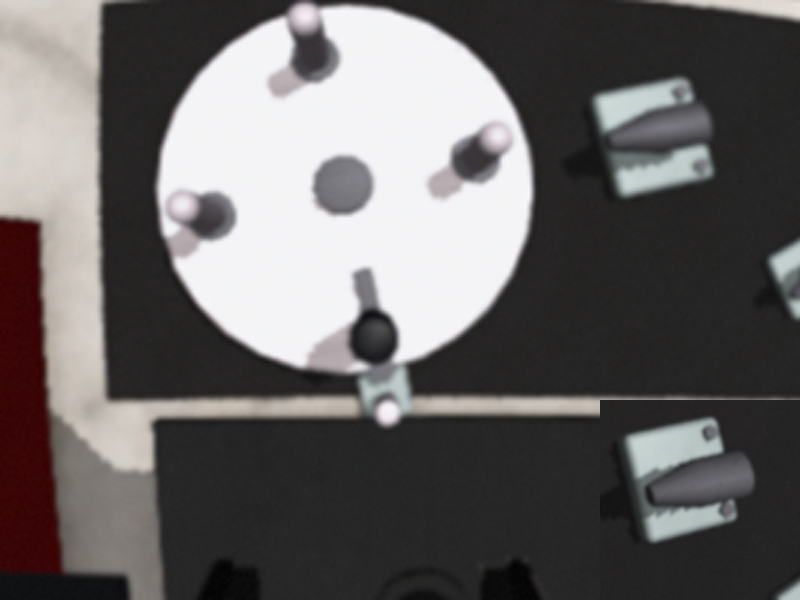

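That last move pushed the gripper into the instrument behind it: a force of about 95 N is showing, because I shifted the wrong way along tool x. I back off at once.

Emit:
apply_moves:
  series:
    - [4,0,0,0,0,0,0.5]
    - [6,0,0,0,0,0,0.5]
    - [8,0,-2,0,0,0,0.5]
    - [10,0,-4,0,0,0,0.5]
    - [10,0,-4,0,0,0,0.5]

```text
time: 4.93
position: [0.5191, 0.251, 0.265]
tool_rot: [0.266, 0.964, 0.002, 0.002]
ft_force: [0.2, 0.5, 0.5]
grip_width: 0.0435
```

Run:
```python
from h import *
o=robot.get_obs(); print(o['time'],o['position'],o['ft_force'],o['q'])
im=snap('wrist','w4'); snap('side','s4')
W=lambda u,v:(130+(u-1)/3,30+(v-1)/3)
hub=pl('w3',*W(344,185),.024)[:2]; print('hub',hub)
im=np.load('pics/w3.npz')['im']
for n,u,v,z in[('post',375,335,.107),('ptr',364,272,.026),('ptr2',383,372,.026),('pin',388,409,.04),('noz',610,140,.038)]:
    p=pl('w3',*W(u,v),z)[:2]; d=p-hub; print(n,p,np.linalg.norm(d),np.degrees(np.arctan2(d[1],d[0])))
p=pl('w2',355+(650-600)/2,65+(492-400)/2,.038)[:2]; print('noz w2',p,p-hub, np.degrees(np.arctan2(*(p-hub)[::-1])))
print('hub w2',pl('w2',236,135,.024))
```

```text
4.9333 [0.51913248 0.25096933 0.26500191] [0.2355555  0.51950494 0.49211972] [ 2.56000374e-01  4.33212517e-01  1.53377806e+00  1.28621110e-03
  1.16900972e+00 -7.76904436e-01]
hub [0.5028 0.247 ]
post [0.5535 0.2308] 0.05322527595043539 -17.72006532229095
ptr [0.536  0.2365] 0.034820827101032514 -17.55034313991294
ptr2 [0.5732 0.2233] 0.07428223206124061 -18.605689252629396
pin [0.5846 0.2185] 0.08662268755932245 -19.20888635697192
noz [0.5373 0.343 ] 0.10201102881551584 70.23283132320839
noz w2 [0.5366 0.343 ] [0.0338 0.096 ] 70.60368332952562
hub w2 [0.5026 0.2469 0.024 ]
```

Backed off: force is zero again. The pointer is at about -18.3° and the pin at -19.2°, an error of about 2 mm, so step 1 is met. The nozzle is at 70.4°. Next are the cells.

Run:
```python
from h import *
print('col top',tri('scene0',(448,138),'side0',(295,235)),'base',pl('side0',293,300,.03),pl('scene0',419,237,.03))
print('plate corners',[pl('side0',u,v,.03) for u,v in[(240,290),(294,235),(376,292),(325,340)]])
print('gauge', pl('side0',315,258,.08))
```

```text
col top (array([ 0.2161, -0.2385,  0.3647]), np.float64(0.0031)) base [ 0.2335 -0.2475  0.03  ] [ 0.2272 -0.2573  0.03  ]
plate corners [array([ 0.2319, -0.0752,  0.03  ]), array([ 0.4991, -0.2056,  0.03  ]), array([ 0.3224, -0.5007,  0.03  ]), array([ 0.1201, -0.3623,  0.03  ])]
gauge [ 0.3745 -0.2936  0.08  ]
```

Emit:
apply_moves:
  series:
    - [2,-2,-1.5,0,0,7,0.6]
    - [4,-5,-3,0,0,14,0.7]
    - [6,-8,-5,0,0,21,0.8]
    - [8,-11,-7,0,0,28,1]
    - [9,-15,-8,0,0,35,1]

```text
time: 5.45
position: [0.3665, 0.1668, 0.3414]
tool_rot: [0.547, 0.837, 0.001, 0.001]
ft_force: [1.1, -1.4, -0.1]
grip_width: 0.0692
```

Run:
```python
from h import *
o=robot.get_obs(); print(o['position'],o['ft_force'],o['q'],R.from_quat(o['tool_rot']).as_matrix().round(3).tolist())
```

```text
[0.36647807 0.1667531  0.34138203] [ 1.10368768 -1.38702349 -0.14585397] [ 1.47477661e-01  8.66641252e-02  1.80599814e+00  3.36399297e-04
  1.24677445e+00 -2.66358694e-01] [[-0.402, 0.916, 0.002], [0.916, 0.402, 0.001], [-0.0, 0.002, -1.0]]
```

Emit:
apply_moves:
  series:
    - [-3,-0.3,0,0,0,5,1]
    - [-6.5,-0.6,0,0,0,10,1]
    - [-10,-1,0,0,0,15,1]
    - [-13.5,-1.3,0,0,0,20,1]
    - [-17,-1.6,0,0,0,23.6,1]

```text
time: 5.87
position: [0.4217, 0.0024, 0.34]
tool_rot: [0.707, 0.708, -0.0, 0.0]
ft_force: [0.4, 0.0, 0.5]
grip_width: 0.0868
```

Emit:
apply_moves:
  series:
    - [-3.5,1,0,0,0,0,1]
    - [-7,2,0,0,0,0,1]
    - [-10.5,3,0,0,0,0,1]
    - [-14,4,0,0,0,0,1]
    - [-17,5,0,0,0,0,1]

```text
time: 6.28
position: [0.4725, -0.1685, 0.3395]
tool_rot: [0.706, 0.709, -0.0, -0.0]
ft_force: [0.6, 1.0, 0.0]
grip_width: 0.0871
```

Emit:
apply_moves:
  series:
    - [-3.5,1.3,0,0,0,0,1]
    - [-7,2.6,0,0,0,0,1]
    - [-10.5,3.9,0,0,0,0,1]
    - [-14,5.2,0,0,0,0,1]
    - [-17,6.5,0,0,0,0,1]

```text
time: 6.7
position: [0.5382, -0.3382, 0.3389]
tool_rot: [0.706, 0.709, -0.0, -0.0]
ft_force: [1.1, -0.1, 0.3]
grip_width: 0.0872
```

Emit:
apply_moves:
  series:
    - [-3,1,0,0,0,0,1]
    - [-6,2,0,0,0,0,1]
    - [-8.5,2.5,0,0,0,0,1]
    - [-8.5,2.5,0,0,0,0,1]

```text
time: 7.03
position: [0.5635, -0.426, 0.3375]
tool_rot: [0.707, 0.708, -0.001, 0.001]
ft_force: [0.2, -0.3, -0.3]
grip_width: 0.0866
```

Run:
```python
from h import *
o=robot.get_obs(); print(o['time'],o['position'],o['ft_force'],o['q'],R.from_quat(o['tool_rot']).as_matrix().round(3).tolist())
snap('wrist','w5')
```

```text
7.0333 [ 0.56351781 -0.42597409  0.33749349] [ 0.17412624 -0.32053754 -0.33358969] [-0.8040726   0.56811791  1.08488744 -0.00242959  1.48733334 -0.80531615] [[-0.001, 1.0, -0.001], [1.0, 0.001, -0.003], [-0.003, -0.001, -1.0]]
```

View pics/w5.png

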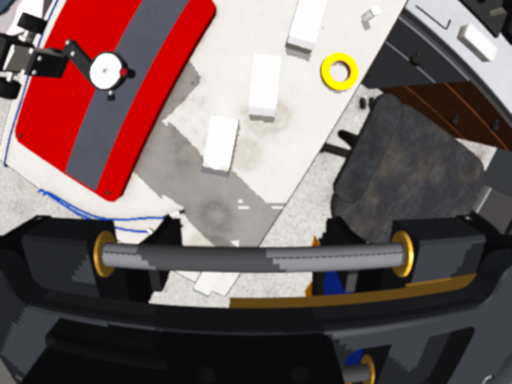

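Viewed 10. Three cells at px (221,143), (265,87) and (307,20), tape at (339,72). Cells can be segmented by brightness.

```bash
cat > cells.py <<'E'
from h import *
def find(fn,th=238,lo=400):
    im=np.load('pics/'+fn+'.npz')['im']; g=(im.min(2)>th).astype(np.uint8); g[225:]=0
    out=[]
    for c in cv2.findContours(g,0,2)[0]:
        if cv2.contourArea(c)<lo: continue
        P=np.array([pl(fn,u,v,.04)[:2] for u,v in c[:,0]]).astype(np.float32)
        (cx,cy),(w,h),a=cv2.minAreaRect(P)
        if w<h: w,h,a=h,w,a-90
        out.append((cx,cy,w,h,a%180)); print(c[:,0].mean(0).round(),np.round([cx,cy,w,h],4),'axis deg',round(a%180,1))
    return out
E
python3 -c "
from cells import *
im=np.load('pics/w5.npz')['im']
for u,v in[(221,143),(265,87),(307,20),(215,166),(240,60),(262,115)]: print(im[v,u],end=' ')
print()
for t in(225,238,246): print(t); find('w5',t)"
```

```text
[254 254 255] [254 254 255] [254 254 255] [255 255 255] [247 245 242] [194 189 188] 
225
[ 91. 187.] [ 0.2632 -0.4644  0.3614  0.0809] axis deg 162.5
[104.  71.] [ 0.3316 -0.2834  0.0546  0.054 ] axis deg 44.1
[481.  39.] [ 0.9853 -0.1976  0.0856  0.0371] axis deg 154.2
[273.  97.] [ 0.6033 -0.2713  0.4068  0.251 ] axis deg 60.0
[20. 19.] [ 0.1449 -0.1494  0.0857  0.0688] axis deg 163.7
238
[307. 142.] [ 0.6513 -0.4019  0.1261  0.0515] axis deg 37.9
[107.  68.] [ 0.332  -0.2828  0.0537  0.0534] axis deg 135.8
[256.  87.] [ 0.5496 -0.3376  0.2103  0.1278] axis deg 41.4
[480.  41.] [ 0.9835 -0.1983  0.0803  0.0329] axis deg 153.6
[378.  19.] [ 0.7536 -0.194   0.1198  0.0657] axis deg 60.0
[307.  23.] [ 0.6484 -0.2122  0.0765  0.0421] axis deg 75.1
246
[221. 141.] [ 0.5167 -0.4045  0.0811  0.0401] axis deg 79.1
[268.  82.] [ 0.583  -0.313   0.0796  0.0409] axis deg 84.6
[104.  70.] [ 0.3315 -0.283   0.0525  0.0523] axis deg 135.8
[307.  24.] [ 0.6479 -0.2118  0.0751  0.0403] axis deg 74.8
```

```bash
cat > plan.py <<'E'
import sys
from h import *
R0=np.array([[0,1,0],[1,0,0],[0,0,-1.]])
def rot(yaw,tilt): return R.from_euler('z',yaw-90,degrees=True).as_matrix()@R.from_euler('x',tilt,degrees=True).as_matrix()@R0
def step(p,Rc,tp,tR):
    return np.r_[Rc.T@(np.array(tp)-p)*100,R.from_matrix(Rc.T@tR).as_rotvec(degrees=True)]
def chain(wps):  # wps: (x,y,z,yaw,tilt)
    o=robot.get_obs(); p=o['position']; Rc=R.from_quat(o['tool_rot']).as_matrix()
    print('t',round(o['time'],2),p.round(4),'F',o['ft_force'].round(1),'w',o['grip_width'].round(4),'q',o['q'].round(2))
    for w in wps:
        T=rot(w[3],w[4]); s=step(p,Rc,w[:3],T); print(w,'->',s.round(2).tolist(),'rows',round(max(np.linalg.norm(s[:3])/4.17,np.linalg.norm(s[3:])/7.16),1))
        p,Rc=np.array(w[:3]),T
E
python3 -c "
from plan import *
chain([(.53,-.48,.28,79,28),(.49,-.544,.13,79,55)])
print(rot(79,55)[:,2])"
```

```text
Traceback (most recent call last):
  File "plan.py", line 9, in chain
    print('t',round(o['time'],2),p.round(4),'F',o['ft_force'].round(1),'w',o['grip_width'].round(4),'q',o['q'].round(2))
                                                                           ^^^^^^^^^^^^^^^^^^^^^
AttributeError: 'float' object has no attribute 'round'
```

```bash
sed -i "s/o\['grip_width'\].round(4)/round(o['grip_width'],4)/" plan.py
python3 -c "
from plan import *
chain([(.53,-.48,.28,79,28),(.49,-.544,.13,79,55)])
print(rot(79,55)[:,2])"
```

```text
t 7.08 [ 0.5631 -0.4229  0.3376] F [-0.2  0.7 -0.8] w 0.0867 q [-0.8   0.57  1.09 -0.    1.49 -0.8 ]
(0.53, -0.48, 0.28, 79, 28) -> [-5.7, -3.32, 5.77, -2.83, 27.88, 10.9] rows 4.2
(0.49, -0.544, 0.13, 79, 55) -> [-13.26, -2.71, 9.94, 0.0, 27.0, -0.0] rows 4.0
[ 0.15630158  0.80410191 -0.57357644]
```

Emit:
apply_moves:
  series:
    - [-1,-0.7,1,-0.6,5.6,2.2,1]
    - [-2.3,-1.3,2.3,-1.1,11.2,4.4,1]
    - [-3.5,-2,3.5,-1.7,16.8,6.6,1]
    - [-4.6,-2.7,4.6,-2.3,22.3,8.8,1]
    - [-5.7,-3.3,5.8,-2.8,27.9,10.9,1]

```text
time: 7.5
position: [0.5308, -0.4764, 0.2823]
tool_rot: [0.747, 0.618, 0.189, -0.155]
ft_force: [1.5, 0.2, -0.1]
grip_width: 0.0872
```

Emit:
apply_moves:
  series:
    - [-2.7,-0.5,2,0,5.4,0,1]
    - [-5.4,-1,4,0,10.8,0,1]
    - [-8,-1.6,6,0,16.2,0,1]
    - [-10.7,-2.2,8,0,21.6,0,1]
    - [-13.3,-2.7,9.9,0,27,0,1]

```text
time: 7.92
position: [0.4907, -0.5413, 0.1311]
tool_rot: [0.683, 0.565, 0.358, -0.295]
ft_force: [1.1, -1.7, -0.1]
grip_width: 0.0869
```

```bash
python3 -c "
from plan import *
chain([(.49,-.544,.13,79,55),(.5116,-.4315,.026,79,55)])
print(R.from_quat(robot.get_obs()['tool_rot']).as_matrix().round(3).tolist()); print(rot(79,55).round(3).tolist())
snap('wrist','w6')"
```

```text
t 7.92 [ 0.4907 -0.5413  0.1311] F [ 1.1 -1.7 -0.1] w 0.0869 q [-1.17  1.16  0.69  0.56  2.1  -0.9 ]
(0.49, -0.544, 0.13, 79, 55) -> [-0.25, -0.01, -0.17, -0.12, -0.27, 0.16] rows 0.1
(0.5116, -0.4315, 0.026, 79, 55) -> [-1.95, -0.03, 15.35, 0.0, 0.0, 0.0] rows 3.7
[[0.106, 0.982, 0.155], [0.56, -0.188, 0.807], [0.822, 0.001, -0.57]]
[[0.109, 0.982, 0.156], [0.563, -0.191, 0.804], [0.819, 0.0, -0.574]]
```

View pics/w6.png

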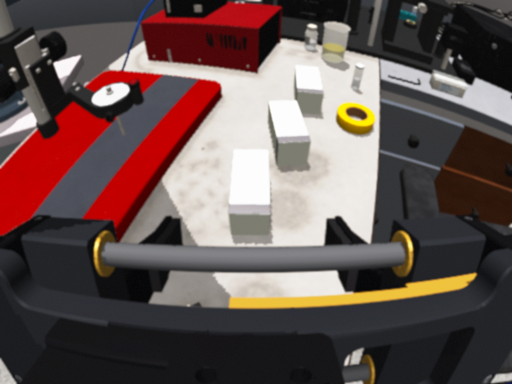

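Viewed 11. The nearest cell is centred between the jaws, its closed end's top edge at about (251,208). I check the prediction against that.

```bash
python3 -c "
from plan import *
print(px('w6',(.5074,-.4531,.04)),px('w6',(.5244,-.3647,.04)))
print('meas closed',pl('w6',251,208,.04),'mouth',pl('w6',251,150,.04))
print('cell2',pl('w6',292,138,.04),pl('w6',284,102,.04),'cell1',pl('w6',311,84,.04),pl('w6',308,67,.04))
print('tape',pl('w6',356,118,.018))
"
```

```text
[250.1 210.8] [250.8 147.2]
meas closed [ 0.5089 -0.45    0.04  ] mouth [ 0.5238 -0.3694  0.04  ]
cell2 [ 0.5764 -0.3571  0.04  ] [ 0.5875 -0.2794  0.04  ] cell1 [ 0.6438 -0.2348  0.04  ] [ 0.6591 -0.1768  0.04  ]
tape [ 0.6964 -0.3017  0.018 ]
```

Emit:
apply_moves:
  series:
    - [-1.5,0,3,0,0,0,1]
    - [-2.1,0,6.5,0,0,0,1]
    - [-2.1,0,10,0,0,0,1]
    - [-2.1,0,13,0,0,0,1]
    - [-2.1,0,15.2,0,0,0,1]

```text
time: 8.38
position: [0.5124, -0.4265, 0.0258]
tool_rot: [0.683, 0.565, 0.356, -0.297]
ft_force: [0.2, -0.0, -0.5]
grip_width: 0.087
```

Emit:
apply_moves:
  series:
    - [0,0,0,0,0,0,0.5]
    - [0,0,0,0,0,0,0.3]
    - [0,0,0,0,0,0,0.3]
    - [0,0,0,0,0,0,0.3]
    - [0,0,0,0,0,0,0.3]
  newtons: 30

```text
time: 8.8
position: [0.513, -0.4325, 0.0292]
tool_rot: [0.684, 0.566, 0.356, -0.292]
ft_force: [0.4, -0.6, 0.2]
grip_width: 0.0612
```

Emit:
apply_moves:
  series:
    - [0,0,0,0,0,0,0.3]
    - [0,0,0,0,0,0,0.3]
    - [0,0,0,0,0,0,0.3]
    - [0,0,0,0,0,0,0.3]
  newtons: 30

```text
time: 9.13
position: [0.5125, -0.4307, 0.0285]
tool_rot: [0.683, 0.566, 0.356, -0.294]
ft_force: [-1.9, -1.0, 1.4]
grip_width: 0.0399
```

```bash
python3 -c "
from plan import *
chain([(.50,-.45,.20,79,55),(.46,-.35,.33,110,20),(.42,-.12,.36,140,-15)])"
```

```text
t 9.13 [ 0.5125 -0.4307  0.0285] F [-1.9 -1.   1.4] w 0.0399 q [-1.09  1.17  0.99  0.55  1.79 -1.02]
(0.5, -0.45, 0.2, 79, 55) -> [12.83, -0.85, -11.58, -0.19, -0.0, 0.2] rows 4.1
(0.46, -0.35, 0.33, 110, 20) -> [15.84, -5.83, -0.04, 19.16, -34.13, -24.97] rows 6.5
(0.42, -0.12, 0.36, 140, -15) -> [22.62, 4.11, 5.04, 1.33, -34.19, -30.43] rows 6.4
```

Gripped at 39.9 mm. Lifting and carrying it over to peg_c.

```bash
cat >> plan.py <<'E'
def auto(wps):
    from scipy.spatial.transform import Slerp
    o=robot.get_obs(); p=o['position']; Rc=R.from_quat(o['tool_rot']).as_matrix()
    print('t',round(o['time'],2),p.round(4),'F',o['ft_force'].round(1),'w',round(o['grip_width'],4),'q',o['q'].round(2))
    for w in wps:
        T=rot(w[3],w[4]); s=step(p,Rc,w[:3],T); n=max(np.linalg.norm(s[:3])/16,np.linalg.norm(s[3:])/27,1e-3); n=int(np.ceil(n))
        S=Slerp([0,1],R.from_matrix([Rc,T])); p0=p
        for k in range(n):
            q=p0+(np.array(w[:3])-p0)*(k+1)/n; Q=S((k+1)/n).as_matrix(); s=step(p,Rc,q,Q); print(q.round(3),'half',(s/2).round(1).tolist(),'END',s.round(1).tolist()); p,Rc=q,Q
E
python3 -c "
from plan import *
auto([(.50,-.45,.20,79,55),(.45,-.34,.33,110,20),(.42,-.12,.36,140,-15),(.42,.08,.36,150,-35),(.479,.202,.22,150,-35)])"
```

```text
t 9.13 [ 0.5125 -0.4307  0.0285] F [-1.9 -1.   1.4] w 0.0399 q [-1.09  1.17  0.99  0.55  1.79 -1.02]
[ 0.506 -0.44   0.114] half [3.2, -0.2, -2.9, -0.0, -0.0, 0.0] END [6.4, -0.4, -5.8, -0.1, -0.0, 0.1]
[ 0.5  -0.45  0.2 ] half [3.2, -0.2, -2.9, -0.0, -0.0, 0.0] END [6.4, -0.4, -5.8, -0.1, -0.0, 0.1]
[ 0.475 -0.395  0.265] half [4.1, -1.8, 0.2, 4.8, -8.5, -6.2] END [8.1, -3.5, 0.3, 9.6, -17.1, -12.5]
[ 0.45 -0.34  0.33] half [4.3, -0.9, -0.9, 4.8, -8.5, -6.2] END [8.5, -1.8, -1.8, 9.6, -17.1, -12.5]
[ 0.435 -0.23   0.345] half [5.4, 1.2, 1.2, 0.3, -8.5, -7.6] END [10.7, 2.4, 2.3, 0.7, -17.1, -15.2]
[ 0.42 -0.12  0.36] half [5.0, 2.6, -0.4, 0.3, -8.5, -7.6] END [9.9, 5.1, -0.9, 0.7, -17.1, -15.2]
[ 0.42 -0.02  0.36] half [3.1, 3.8, -0.8, -1.1, -5.0, -2.3] END [6.2, 7.7, -1.7, -2.1, -10.0, -4.6]
[0.42 0.08 0.36] half [2.6, 4.1, -1.2, -1.1, -5.0, -2.3] END [5.2, 8.2, -2.4, -2.1, -10.0, -4.6]
[0.45  0.141 0.29 ] half [2.2, 3.4, 2.7, -0.0, -0.0, 0.0] END [4.4, 6.8, 5.5, -0.0, -0.0, 0.0]
[0.479 0.202 0.22 ] half [2.2, 3.4, 2.7, -0.0, 0.0, 0.0] END [4.4, 6.8, 5.5, -0.0, 0.0, 0.0]
```

Emit:
apply_moves:
  series:
    - [2,-0.1,-1.8,0,0,0,0.3]
    - [4.5,-0.3,-4,0,0,0,0.3]
    - [7.5,-0.5,-6.8,0,0,0,0.3]
    - [10.5,-0.7,-9.5,0,0,0,0.3]
    - [12.8,-0.8,-11.6,0,0,0,0.3]

```text
time: 9.55
position: [0.501, -0.4507, 0.2022]
tool_rot: [0.683, 0.567, 0.356, -0.293]
ft_force: [0.5, -0.3, -0.8]
grip_width: 0.0401
```

Emit:
apply_moves:
  series:
    - [2,-0.9,0.1,2.4,-4.2,-3.1,0.3]
    - [4.1,-1.8,0.2,4.8,-8.5,-6.2,0.3]
    - [6.1,-2.7,0.2,7.2,-12.8,-9.3,0.3]
    - [8.1,-3.5,0.3,9.6,-17.1,-12.5,0.3]
    - [8.1,-3.5,0.3,9.6,-17.1,-12.5,0.3]

```text
time: 9.97
position: [0.4773, -0.3923, 0.2703]
tool_rot: [0.634, 0.705, 0.231, -0.219]
ft_force: [1.2, 0.9, -0.4]
grip_width: 0.0399
```

Emit:
apply_moves:
  series:
    - [2.1,-0.5,-0.5,2.4,-4.2,-3.1,0.3]
    - [4.3,-0.9,-0.9,4.8,-8.5,-6.2,0.3]
    - [6.4,-1.4,-1.4,7.2,-12.8,-9.3,0.3]
    - [8.5,-1.8,-1.8,9.6,-17.1,-12.5,0.3]
    - [8.5,-1.8,-1.8,9.6,-17.1,-12.5,0.3]

```text
time: 10.38
position: [0.4509, -0.3371, 0.3337]
tool_rot: [0.561, 0.81, 0.098, -0.139]
ft_force: [0.3, 0.9, -0.4]
grip_width: 0.0398
```

Emit:
apply_moves:
  series:
    - [2.7,0.6,0.6,0.2,-4.2,-3.8,0.3]
    - [5.4,1.2,1.2,0.3,-8.5,-7.6,0.3]
    - [8,1.8,1.8,0.5,-12.8,-11.4,0.3]
    - [10.7,2.4,2.3,0.7,-17.1,-15.2,0.3]
    - [10.7,2.4,2.3,0.7,-17.1,-15.2,0.3]

```text
time: 10.8
position: [0.4316, -0.2234, 0.3434]
tool_rot: [0.457, 0.889, 0.03, -0.012]
ft_force: [-0.6, 0.6, -2.2]
grip_width: 0.04
```

```bash
python3 -c "
from plan import *
auto([(.42,-.12,.36,140,-15),(.42,.08,.36,150,-35),(.479,.202,.22,150,-35)])"
```

```text
t 10.8 [ 0.4316 -0.2234  0.3434] F [-0.6  0.6 -2.2] w 0.04 q [-0.74  0.23  1.62  0.05  1.33 -1.37]
[ 0.42 -0.12  0.36] half [4.6, 2.6, -0.5, 0.4, -8.7, -7.4] END [9.1, 5.1, -1.0, 0.8, -17.4, -14.7]
[ 0.42 -0.02  0.36] half [3.1, 3.8, -0.8, -1.1, -5.0, -2.3] END [6.2, 7.7, -1.7, -2.1, -10.0, -4.6]
[0.42 0.08 0.36] half [2.6, 4.1, -1.2, -1.1, -5.0, -2.3] END [5.2, 8.2, -2.4, -2.1, -10.0, -4.6]
[0.45  0.141 0.29 ] half [2.2, 3.4, 2.7, -0.0, -0.0, 0.0] END [4.4, 6.8, 5.5, -0.0, -0.0, 0.0]
[0.479 0.202 0.22 ] half [2.2, 3.4, 2.7, -0.0, 0.0, 0.0] END [4.4, 6.8, 5.5, -0.0, 0.0, 0.0]
```

Emit:
apply_moves:
  series:
    - [2.3,1.3,-0.2,0.2,-4.3,-3.7,0.3]
    - [4.6,2.6,-0.5,0.4,-8.7,-7.4,0.3]
    - [6.9,3.9,-0.8,0.6,-13,-11,0.3]
    - [9.1,5.1,-1,0.8,-17.4,-14.7,0.3]
    - [9.1,5.1,-1,0.8,-17.4,-14.7,0.3]

```text
time: 11.22
position: [0.4199, -0.1221, 0.3579]
tool_rot: [0.339, 0.932, -0.046, 0.122]
ft_force: [-0.3, 0.1, -2.3]
grip_width: 0.0398
```

Emit:
apply_moves:
  series:
    - [1.5,1.9,-0.4,-0.5,-2.5,-1.2,0.3]
    - [3.1,3.8,-0.8,-1.1,-5,-2.3,0.3]
    - [4.6,5.7,-1.2,-1.6,-7.5,-3.5,0.3]
    - [6.2,7.7,-1.7,-2.1,-10,-4.6,0.3]

```text
time: 11.55
position: [0.4243, -0.0273, 0.3586]
tool_rot: [0.297, 0.929, -0.065, 0.209]
ft_force: [0.6, -0.1, -1.7]
grip_width: 0.0398
```

Emit:
apply_moves:
  series:
    - [1.3,2,-0.6,-0.5,-2.5,-1.2,0.3]
    - [2.6,4.1,-1.2,-1.1,-5,-2.3,0.3]
    - [3.9,6.1,-1.8,-1.6,-7.5,-3.5,0.3]
    - [5.2,8.2,-2.4,-2.1,-10,-4.6,0.3]
    - [5.2,8.2,-2.4,-2.1,-10,-4.6,0.3]

```text
time: 11.97
position: [0.4238, 0.0763, 0.3572]
tool_rot: [0.245, 0.921, -0.081, 0.291]
ft_force: [-0.2, -0.3, -1.6]
grip_width: 0.0396
```

Emit:
apply_moves:
  series:
    - [2,3,2.5,0,0,0,0.3]
    - [4,6,5,0,0,0,0.3]
    - [6,9.5,7.5,0,0,0,0.3]
    - [8,12.5,10,0,0,0,0.3]
    - [8.8,13.6,11,0,0,0,0.3]

```text
time: 12.38
position: [0.4876, 0.1944, 0.2143]
tool_rot: [0.248, 0.92, -0.082, 0.291]
ft_force: [1.0, -0.6, -0.6]
grip_width: 0.0398
```

```bash
python3 -c "
from plan import *
auto([(.4793,.2017,.20,150,-35),(.4793,.2017,.093,150,-35)])
snap('side','s7');snap('scene','c7');snap('wrist','w7')
k=lambda n,x,y,w,h,f:cv2.resize(cv2.imread('pics/'+n+'.png')[y:y+h,x:x+w],None,fx=f,fy=f,interpolation=cv2.INTER_CUBIC)
A=np.zeros((600,800,3),np.uint8)
A[:300,:400]=k('s7',130,160,100,75,4);A[:300,400:]=k('c7',150,210,133,100,3)[:300,:400];A[300:,:400]=cv2.resize(cv2.imread('pics/w7.png'),(400,300))
cv2.imwrite('pics/m7.png',A)"
```

```text
t 12.38 [0.4876 0.1944 0.2143] F [ 1.  -0.6 -0.6] w 0.0398 q [ 0.43  0.42  1.95 -0.97  0.61  0.15]
[0.479 0.202 0.2  ] half [0.9, 0.1, 0.3, -0.3, 0.1, -0.0] END [1.7, 0.2, 0.5, -0.5, 0.2, -0.1]
[0.479 0.202 0.093] half [3.1, 0.0, 4.4, -0.0, 0.0, 0.0] END [6.1, 0.0, 8.8, -0.0, 0.0, 0.0]Traceback (most recent call last):
  File "<string>", line 7, in <module>
    A[:300,:400]=k('s7',130,160,100,75,4);A[:300,400:]=k('c7',150,210,133,100,3)[:300,:400];A[300:,:400]=cv2.resize(cv2.imread('pics/w7.png'),(400,300))
                                          ~^^^^^^^^^^^
ValueError: could not broadcast input array from shape (300,399,3) into shape (300,400,3)
```

Emit:
apply_moves:
  series:
    - [0.9,0.1,0.3,-0.3,0.1,0,0.3]
    - [1.7,0.2,0.5,-0.5,0.2,0,0.3]
    - [1.7,0.2,0.5,-0.5,0.2,0,0.3]
    - [1.7,0.2,0.5,-0.5,0.2,0,0.3]

```text
time: 12.87
position: [0.4776, 0.1993, 0.2046]
tool_rot: [0.247, 0.921, -0.078, 0.292]
ft_force: [-1.1, 0.3, -0.2]
grip_width: 0.0399
```

```bash
cat > mos.py <<'E'
from plan import *
def mos(t):
    for a,b in(('side','s'),('scene','c'),('wrist','w')): snap(a,b+t)
    k=lambda n,x,y,w,h:cv2.resize(cv2.imread('pics/'+n+t+'.png')[y:y+h,x:x+w],(400,300),interpolation=cv2.INTER_CUBIC)
    cv2.imwrite('pics/m'+t+'.png',np.vstack([np.hstack([k('s',130,160,100,75),k('c',150,220,120,90)]),np.hstack([k('w',0,0,512,384),k('s',240,150,160,120)])]))
E
python3 -c "
from mos import *
auto([(.4793,.2017,.20,150,-35),(.4793,.2017,.093,150,-35)]); mos('8')"
```

```text
t 12.87 [0.4776 0.1993 0.2046] F [-1.1  0.3 -0.2] w 0.0399 q [ 0.44  0.44  1.98 -1.01  0.59  0.22]
[0.479 0.202 0.2  ] half [0.1, 0.1, 0.2, 0.0, 0.1, -0.0] END [0.2, 0.3, 0.4, 0.0, 0.2, -0.1]
[0.479 0.202 0.093] half [3.1, -0.0, 4.4, 0.0, -0.0, -0.0] END [6.1, -0.0, 8.8, 0.0, -0.0, -0.0]
```

View pics/m8.png

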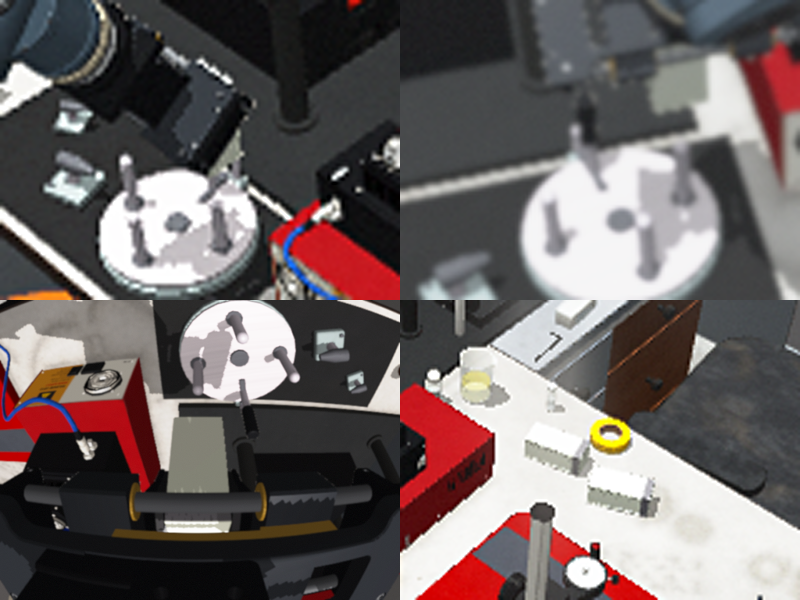

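Viewed 12. The cell is held mouth down. Peg tips in the wrist view are at about (305,26), (369,87) and (253,100); the cell's near face is at (256,190), its rim edge at (256,150). The gripper seems to look from the other side, so I check the projections.

```bash
python3 -c "
from plan import *
d=np.load('pics/w8.npz'); print('cam',d['o'])
o=robot.get_obs(); M=R.from_quat(o['tool_rot']).as_matrix(); print(M.round(3).tolist())
h=np.array([.503,.2468])
for n,a in dict(a=71.7,b=161.7,c=-108.3).items():
    p=h+.052*np.array([np.cos(np.radians(a)),np.sin(np.radians(a))]); print(n,p.round(4),'tip',px('w8',(*p,.086)),'foot',px('w8',(*p,.024)))
print('pin',px('w8',(.585,.2185,.04)),'tcp',px('w8',o['position']))
"
```

```text
cam [0.35719938 0.27062845 0.27976406]
[[-0.706, 0.5, 0.501], [0.41, 0.866, -0.286], [-0.577, 0.003, -0.817]]
a [0.5193 0.2962] tip [378.1 102.7] foot [357.9  67. ]
b [0.4536 0.2631] tip [311.5  51.9] foot [299.7  23.4]
c [0.4867 0.1974] tip [253.6 119.1] foot [253.2  81. ]
pin [313.7 147.8] tcp [250.9 245.6]
```

```bash
python3 -c "
from plan import *
o=robot.get_obs(); p=o['position']; L=np.array([-.866,.5]); J=np.array([.5,.866])
for s in(-.02,.02): print(px('w8',(*(p[:2]+L*.0115+J*s),p[2]-.068)))
im=np.load('pics/w8.npz')['im']; c=im[100:200,200:310]
g=cv2.cvtColor(im,6)
print([(v,int(g[v,256])) for v in range(130,170,3)]); print([(u,int(g[175,u])) for u in range(205,305,4)])
"
```

```text
[220.  142.6]
[281.9 142.4]
[(130, 177), (133, 29), (136, 25), (139, 45), (142, 45), (145, 46), (148, 54), (151, 126), (154, 126), (157, 125), (160, 125), (163, 126), (166, 126), (169, 126)]
[(205, 216), (209, 223), (213, 228), (217, 227), (221, 129), (225, 126), (229, 126), (233, 126), (237, 125), (241, 126), (245, 126), (249, 126), (253, 126), (257, 126), (261, 126), (265, 126), (269, 126), (273, 126), (277, 126), (281, 126), (285, 127), (289, 50), (293, 48), (297, 46), (301, 48)]
```

Emit:
apply_moves:
  series:
    - [0.8,0.3,1.2,0,0,0,0.3]
    - [2,0.3,3,0,0,0,0.3]
    - [3.5,0.3,5.1,0,0,0,0.3]
    - [5,0.3,7.2,0,0,0,0.3]
    - [5.9,0.3,8.6,0,0,0,0.3]

```text
time: 13.43
position: [0.4803, 0.2037, 0.0997]
tool_rot: [0.248, 0.921, -0.078, 0.29]
ft_force: [0.2, -1.3, -0.7]
grip_width: 0.04
```

Emit:
apply_moves:
  series:
    - [0,0,0,0,0,0,0.3]
    - [0,0,0,0,0,0,0.3]

```text
time: 13.6
position: [0.4816, 0.2041, 0.1015]
tool_rot: [0.246, 0.921, -0.079, 0.291]
ft_force: [0.5, 0.1, -1.4]
grip_width: 0.0395
```

```bash
python3 -c "
from plan import *
auto([(.4793,.2017,.093,150,-35)]); snap('wrist','w9'); print(px('w9',(.553,.2308,.107)))"
```

```text
t 13.6 [0.4816 0.2041 0.1015] F [ 0.5  0.1 -1.4] w 0.0395 q [ 0.45  0.66  2.03 -1.43  0.5   0.71]
[0.479 0.202 0.093] half [0.3, -0.2, 0.3, -0.0, 0.0, 0.1] END [0.6, -0.3, 0.6, -0.1, 0.1, 0.1]
[337.2 284.5]
```

q4 has reached its lower limit (-1.43). I yaw the lean toward the robot to relieve it, turning about the peg.

```bash
python3 -c "
from plan import *
auto([(.4785,.1996,.104,168,-35),(.4785,.1996,.0925,168,-35)])"
```

```text
t 13.65 [0.4819 0.2043 0.1023] F [-0.  -0.7 -0.8] w 0.0398 q [ 0.45  0.66  2.03 -1.43  0.5   0.72]
[0.478 0.2   0.104] half [-0.0, -0.3, -0.1, -5.2, 0.1, -7.3] END [-0.0, -0.6, -0.2, -10.3, 0.1, -14.7]
[0.478 0.2   0.092] half [0.3, -0.0, 0.5, 0.0, 0.0, -0.0] END [0.7, -0.0, 0.9, 0.0, 0.0, -0.0]
```

Emit:
apply_moves:
  series:
    - [0,-0.1,-0.1,-3,0,-4,0.3]
    - [0,-0.3,-0.2,-5.2,0.1,-7.3,0.3]
    - [0,-0.4,-0.2,-8,0.1,-11,0.3]
    - [0,-0.5,-0.2,-10.3,0.1,-14.7,0.3]
    - [0,-0.5,-0.2,-10.3,0.1,-14.7,0.3]

```text
time: 14.07
position: [0.4869, 0.2099, 0.1322]
tool_rot: [0.105, 0.954, -0.048, 0.275]
ft_force: [-5.0, -11.1, 1.6]
grip_width: 0.04
```

```bash
python3 -c "
from plan import *
auto([(.4785,.1996,.0925,168,-35)])"
```

```text
t 14.07 [0.4869 0.2099 0.1322] F [ -5.  -11.1   1.6] w 0.04 q [ 0.37  0.56  2.06 -1.43  0.34  0.36]
[0.478 0.2   0.092] half [1.3, -0.5, 1.5, -1.1, -1.3, 0.1] END [2.6, -1.1, 3.1, -2.2, -2.6, 0.1]
```

Stuck near a wrist singularity: leaning toward the robot needs q5 < 0. I back up and use a sideways lean (about 120°) instead, which keeps q4 inside its range.

```bash
python3 -c "
from plan import *
auto([(.482,.204,.165,150,-35)])
M=R.from_quat(robot.get_obs()['tool_rot']).as_matrix(); print(M.round(2).tolist(),rot(168,-35).round(2).tolist())"
```

```text
t 14.07 [0.4869 0.2099 0.1322] F [ -5.  -11.1   1.6] w 0.04 q [ 0.37  0.56  2.06 -1.43  0.34  0.36]
[0.482 0.204 0.165] half [-0.7, -0.4, -1.5, 3.9, -1.2, 7.6] END [-1.5, -0.8, -2.9, 7.7, -2.3, 15.1]
[[-0.83, 0.23, 0.52], [0.17, 0.97, -0.15], [-0.54, -0.03, -0.84]] [[-0.8, 0.21, 0.56], [0.17, 0.98, -0.12], [-0.57, 0.0, -0.82]]
```

Emit:
apply_moves:
  series:
    - [-0.3,-0.2,-0.6,2,-0.5,4,0.3]
    - [-0.7,-0.4,-1.5,4,-1.2,7.6,0.3]
    - [-1.1,-0.6,-2.2,6,-1.8,11.4,0.3]
    - [-1.5,-0.8,-2.9,7.7,-2.3,15,0.3]
    - [-1.5,-0.8,-2.9,7.7,-2.3,15,0.3]

```text
time: 14.48
position: [0.4875, 0.2113, 0.167]
tool_rot: [0.246, 0.921, -0.069, 0.293]
ft_force: [0.7, 0.4, -1.5]
grip_width: 0.0397
```

```bash
python3 -c "
from plan import *
auto([(.482,.204,.19,150,-35),(.4825,.2048,.20,120,-35)])"
```

```text
t 14.48 [0.4875 0.2113 0.167 ] F [ 0.7  0.4 -1.5] w 0.0397 q [ 0.45  0.52  1.98 -1.14  0.54  0.38]
[0.482 0.204 0.19 ] half [-0.6, -0.4, -1.0, 0.5, 0.0, -0.1] END [-1.2, -0.9, -2.0, 1.0, 0.0, -0.2]
[0.482 0.204 0.195] half [-0.1, 0.0, -0.2, 4.3, -0.0, 6.1] END [-0.3, 0.0, -0.4, 8.6, -0.0, 12.3]
[0.482 0.205 0.2  ] half [-0.1, 0.0, -0.2, 4.3, 0.0, 6.1] END [-0.3, 0.0, -0.4, 8.6, 0.0, 12.3]
```

Emit:
apply_moves:
  series:
    - [-0.4,-0.3,-0.7,0.3,0,0,0.3]
    - [-0.8,-0.6,-1.4,0.6,0,0,0.3]
    - [-1.2,-0.9,-2,1,0,-0.2,0.3]
    - [-1.4,-0.9,-2.3,1,0,-0.2,0.3]
    - [-1.6,-0.9,-2.6,1,0,-0.2,0.3]

```text
time: 14.9
position: [0.48, 0.2028, 0.1951]
tool_rot: [0.246, 0.922, -0.079, 0.289]
ft_force: [0.6, -0.6, -1.1]
grip_width: 0.0398
```

Emit:
apply_moves:
  series:
    - [0,0,-0.1,2.2,0,3.1,0.3]
    - [-0.1,0,-0.2,4.3,0,6.1,0.3]
    - [-0.2,0,-0.3,6.5,0,9.2,0.3]
    - [-0.3,0,-0.4,8.6,0,12.3,0.3]
    - [-0.3,0,-0.4,8.6,0,12.3,0.3]

```text
time: 15.32
position: [0.4816, 0.2038, 0.1996]
tool_rot: [0.365, 0.882, -0.116, 0.276]
ft_force: [0.9, 0.7, -1.3]
grip_width: 0.0393
```

Emit:
apply_moves:
  series:
    - [0,0,-0.1,2.2,0,3.1,0.3]
    - [-0.1,0,-0.2,4.3,0,6.1,0.3]
    - [-0.2,0,-0.3,6.5,0,9.2,0.3]
    - [-0.3,0,-0.4,8.6,0,12.3,0.3]
    - [-0.3,0,-0.4,8.6,0,12.3,0.3]

```text
time: 15.73
position: [0.4816, 0.2032, 0.2042]
tool_rot: [0.476, 0.827, -0.151, 0.259]
ft_force: [0.5, 0.4, -1.9]
grip_width: 0.0399
```

```bash
python3 -c "
from plan import *
auto([(.4825,.2048,.19,120,-35),(.4825,.2048,.094,120,-35)])
snap('wrist','w10'); o=robot.get_obs(); p=o['position']; L=np.array([-.5,.866]); J=np.array([.866,.5])
for s in(-.02,.02): print(px('w10',(*(p[:2]+L*.0115+J*s),p[2]-.068)))
g=cv2.cvtColor(np.load('pics/w10.npz')['im'],6)
print([(v,int(g[v,256])) for v in range(130,170,3)]); print([(u,int(g[175,u])) for u in range(205,305,4)])
print('pegc',px('w10',(.4867,.1974,.086)))
"
```

```text
t 15.73 [0.4816 0.2032 0.2042] F [ 0.5  0.4 -1.9] w 0.0399 q [ 0.5   0.53  1.76 -0.75  0.99  0.44]
[0.482 0.205 0.19 ] half [0.4, 0.1, 0.6, -0.1, -0.0, 0.1] END [0.9, 0.2, 1.1, -0.1, -0.1, 0.2]
[0.482 0.205 0.094] half [2.8, -0.0, 3.9, -0.0, 0.0, -0.0] END [5.5, -0.0, 7.9, -0.0, 0.0, -0.0]
[217.8 143.8]
[279.3 143.9]
[(130, 49), (133, 146), (136, 242), (139, 241), (142, 239), (145, 241), (148, 240), (151, 151), (154, 146), (157, 146), (160, 146), (163, 147), (166, 147), (169, 148)]
[(205, 19), (209, 20), (213, 20), (217, 25), (221, 146), (225, 146), (229, 146), (233, 146), (237, 145), (241, 146), (245, 146), (249, 148), (253, 147), (257, 146), (261, 147), (265, 147), (269, 147), (273, 171), (277, 169), (281, 146), (285, 156), (289, 206), (293, 57), (297, 57), (301, 57)]
pegc [252.4 120.3]
```

Emit:
apply_moves:
  series:
    - [1,0.2,1.4,0,0,0,0.3]
    - [2.4,0.2,3.4,0,0,0,0.3]
    - [4,0.2,5.6,0,0,0,0.3]
    - [5.4,0.2,7.6,0,0,0,0.3]
    - [6.1,0.2,8.7,0,0,0,0.3]

```text
time: 16.2
position: [0.4795, 0.2028, 0.0951]
tool_rot: [0.475, 0.828, -0.153, 0.257]
ft_force: [0.4, -0.7, -0.4]
grip_width: 0.0398
```

Emit:
apply_moves:
  series:
    - [0.1,0,0.1,0,0,0,0.3]
    - [0.2,0,0.3,0,0,0,0.3]
    - [0.3,0,0.5,0,0,0,0.3]
    - [0.3,0,0.5,0,0,0,0.3]

```text
time: 16.53
position: [0.4818, 0.2033, 0.0926]
tool_rot: [0.476, 0.827, -0.152, 0.259]
ft_force: [-0.3, -0.7, -2.0]
grip_width: 0.0399
```

```bash
python3 -c "
from plan import *
auto([(.4825,.2048,.09,120,-35)])"
```

```text
t 16.53 [0.4818 0.2033 0.0926] F [-0.3 -0.7 -2. ] w 0.0399 q [ 0.5   0.72  1.82 -0.9   0.82  0.68]
[0.482 0.205 0.09 ] half [0.1, 0.1, 0.1, -0.1, -0.0, 0.1] END [0.2, 0.1, 0.2, -0.2, -0.1, 0.2]
```

Emit:
apply_moves:
  series:
    - [0.1,0,0.1,0,0,0,0.3]
    - [0.2,0,0.3,0,0,0,0.3]
    - [0.2,0,0.3,0,0,0,0.3]

```text
time: 16.78
position: [0.4818, 0.2033, 0.0887]
tool_rot: [0.476, 0.827, -0.152, 0.259]
ft_force: [0.7, -0.7, -1.2]
grip_width: 0.0394
```

```bash
python3 -c "
from plan import *
auto([(.4825,.2048,.09,120,-35)])
g=cv2.cvtColor(snap('wrist','w11'),6)
print([(v,int(g[v,256])) for v in range(130,170,2)])"
```

```text
t 16.78 [0.4818 0.2033 0.0887] F [ 0.7 -0.7 -1.2] w 0.0394 q [ 0.5   0.73  1.82 -0.9   0.82  0.69]
[0.482 0.205 0.09 ] half [0.0, 0.1, -0.1, -0.1, -0.0, 0.1] END [0.0, 0.1, -0.2, -0.2, -0.1, 0.2]
[(130, 99), (132, 110), (134, 120), (136, 129), (138, 137), (140, 144), (142, 148), (144, 153), (146, 154), (148, 155), (150, 152), (152, 147), (154, 141), (156, 126), (158, 120), (160, 121), (162, 122), (164, 122), (166, 122), (168, 122)]
```

Emit:
apply_moves:
  series:
    - [0.1,0,0.15,0,0,0,0.3]
    - [0.1,0,0.15,0,0,0,0.3]
    - [0.1,0,0.15,0,0,0,0.3]

```text
time: 17.08
position: [0.4821, 0.2032, 0.0886]
tool_rot: [0.476, 0.826, -0.152, 0.26]
ft_force: [-2.5, 2.4, 10.4]
grip_width: 0.0394
```

Emit:
apply_moves:
  series:
    - [0.1,0,0.15,0,0,0,0.3]
    - [0.1,0,0.15,0,0,0,0.3]
    - [0.1,0,0.15,0,0,0,0.3]

```text
time: 17.33
position: [0.4824, 0.203, 0.0884]
tool_rot: [0.475, 0.826, -0.152, 0.261]
ft_force: [-5.7, 4.0, 18.9]
grip_width: 0.0396
```

Emit:
apply_moves:
  series:
    - [0.1,0,0.15,0,0,0,0.3]
    - [0.1,0,0.15,0,0,0,0.3]
    - [0.1,0,0.15,0,0,0,0.3]

```text
time: 17.58
position: [0.4828, 0.2027, 0.0881]
tool_rot: [0.475, 0.826, -0.153, 0.263]
ft_force: [-7.6, 4.0, 26.6]
grip_width: 0.0402
```

Emit:
apply_moves:
  series:
    - [-0.2,0,-0.3,0,0,0,0.3]
    - [-0.3,0,-0.4,0,0,0,0.3]
    - [-0.3,0,-0.4,0,0,0,0.55]
    - [-0.3,0,-0.4,0,0,0,0.62]
    - [-0.3,0,-0.4,0,0,0,0.62]

```text
time: 18.0
position: [0.4814, 0.2026, 0.0874]
tool_rot: [0.476, 0.827, -0.153, 0.258]
ft_force: [-0.3, 1.4, -0.1]
grip_width: 0.0513
```

Emit:
apply_moves:
  series:
    - [0,0,0,0,0,0,0.62]
    - [0,0,-0.5,0,0,0,0.62]
    - [0,0,-3,0,0,0,0.62]
    - [0,0,-6,0,0,0,0.62]
    - [0,0,-9,0,0,0,0.62]

```text
time: 18.42
position: [0.4553, 0.2476, 0.1618]
tool_rot: [0.476, 0.827, -0.154, 0.258]
ft_force: [1.2, -0.2, 1.1]
grip_width: 0.0536
```

Emit:
apply_moves:
  series:
    - [-1,0,-3,0,0,0,0.7]
    - [-3,0,-6,0,0,0,0.8]
    - [-5,0,-9,0,0,0,0.9]
    - [-7,0,-11,0,0,0,1]
    - [-7,0,-11,0,0,0,1]

```text
time: 18.83
position: [0.4565, 0.2543, 0.2982]
tool_rot: [0.477, 0.826, -0.147, 0.262]
ft_force: [0.8, 0.8, 0.4]
grip_width: 0.0798
```

```bash
python3 -c "
from mos import *
auto([(.40,.20,.36,120,-10),(.42,-.12,.36,110,0),(.50,-.32,.34,95,20),(.58,-.43,.15,85,55)])
mos('12')"
```

```text
t 18.83 [0.4565 0.2543 0.2982] F [0.8 0.8 0.4] w 0.0798 q [ 0.61  0.41  1.63 -0.65  1.23  0.35]
[0.4  0.2  0.36] half [-2.5, -3.8, -2.0, 0.2, 12.5, -0.0] END [-5.1, -7.6, -4.0, 0.4, 25.0, -0.1]
[0.407 0.093 0.36 ] half [-4.7, -2.4, 0.8, 0.1, 1.7, 1.7] END [-9.4, -4.8, 1.7, 0.3, 3.3, 3.3]
[ 0.413 -0.013  0.36 ] half [-4.9, -2.1, 0.6, 0.1, 1.7, 1.7] END [-9.8, -4.2, 1.1, 0.3, 3.3, 3.3]
[ 0.42 -0.12  0.36] half [-5.0, -1.8, 0.3, 0.1, 1.7, 1.7] END [-10.0, -3.6, 0.6, 0.3, 3.3, 3.3]
[ 0.46 -0.22  0.35] half [-5.4, 0.2, 0.5, -0.7, 5.0, 3.7] END [-10.8, 0.3, 1.0, -1.3, 9.9, 7.4]
[ 0.5  -0.32  0.34] half [-5.3, 0.9, -0.4, -0.7, 5.0, 3.7] END [-10.6, 1.7, -0.8, -1.3, 9.9, 7.4]
[ 0.54  -0.375  0.245] half [-4.4, 1.8, 3.5, -1.5, 8.7, 2.0] END [-8.7, 3.5, 6.9, -3.1, 17.5, 4.0]
[ 0.58 -0.43  0.15] half [-5.1, 1.9, 2.1, -1.5, 8.7, 2.0] END [-10.2, 3.9, 4.2, -3.1, 17.5, 4.0]
```

View pics/m12.png

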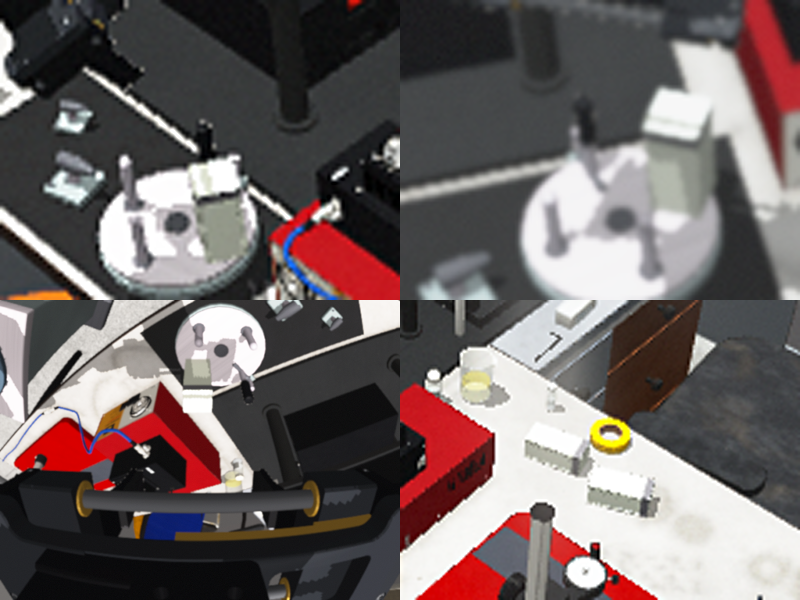

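Viewed 13. The first cell stands upright on peg_c, and two cells remain on the bench near the tape. Going for cell 2.

Emit:
apply_moves:
  series:
    - [-1.2,-1.9,-1,0,6,0,1]
    - [-2.5,-3.8,-2,0.2,12.5,0,1]
    - [-3.8,-5.7,-3,0.3,19,0,1]
    - [-5.1,-7.6,-4,0.4,25,0,1]

```text
time: 19.32
position: [0.3965, 0.1986, 0.3532]
tool_rot: [0.498, 0.863, -0.048, 0.068]
ft_force: [0.7, -1.6, 0.2]
grip_width: 0.0872
```

Emit:
apply_moves:
  series:
    - [-3,-1.6,0.5,0.1,1.2,1.2,1]
    - [-6.2,-3.2,1.1,0.2,2.2,2.2,1]
    - [-9.4,-4.8,1.7,0.3,3.3,3.3,1]

```text
time: 19.57
position: [0.4026, 0.0907, 0.3531]
tool_rot: [0.525, 0.849, -0.035, 0.045]
ft_force: [1.1, -0.6, -0.7]
grip_width: 0.0872
```

Emit:
apply_moves:
  series:
    - [-3.2,-1.4,0.4,0.1,1.1,1.1,1]
    - [-6.5,-2.8,0.8,0.2,2.2,2.2,1]
    - [-9.8,-4.2,1.1,0.3,3.3,3.3,1]

```text
time: 19.82
position: [0.4089, -0.0163, 0.3532]
tool_rot: [0.55, 0.834, -0.02, 0.019]
ft_force: [0.7, 0.1, -0.1]
grip_width: 0.0872
```

Emit:
apply_moves:
  series:
    - [-3.3,-1.2,0.2,0.1,1.1,1.1,1]
    - [-6.6,-2.4,0.4,0.2,2.2,2.2,1]
    - [-10,-3.6,0.6,0.3,3.3,3.3,1]

```text
time: 20.07
position: [0.4155, -0.1224, 0.3535]
tool_rot: [0.575, 0.818, -0.005, -0.006]
ft_force: [1.5, 1.2, -1.1]
grip_width: 0.0869
```

Emit:
apply_moves:
  series:
    - [-3.6,0.1,0.3,-0.4,3.3,2.5,1]
    - [-7.2,0.2,0.6,-0.9,6.6,5,1]
    - [-10.8,0.3,1,-1.3,9.9,7.4,1]

```text
time: 20.32
position: [0.4559, -0.2231, 0.3438]
tool_rot: [0.625, 0.776, 0.054, -0.069]
ft_force: [1.1, 0.6, 0.1]
grip_width: 0.0872
```

Emit:
apply_moves:
  series:
    - [-3.6,0.6,-0.3,-0.4,3.3,2.5,1]
    - [-7.2,1.2,-0.6,-0.9,6.6,5,1]
    - [-10.6,1.7,-0.8,-1.3,9.9,7.4,1]
    - [-10.6,1.7,-0.8,-1.3,9.9,7.4,1]

```text
time: 20.65
position: [0.4961, -0.3292, 0.3278]
tool_rot: [0.67, 0.722, 0.111, -0.132]
ft_force: [0.2, -0.6, -1.0]
grip_width: 0.0867
```

```bash
python3 -c "
from cells import *
snap('wrist','w13')
for t in(246,240):print(t);find('w13',t,250)
from plan import *
auto([(.57,-.45,.15,85,55)])"
```

```text
246
[314. 205.] [ 0.5844 -0.2998  0.0522  0.0395] axis deg 84.9
[158. 191.] [ 0.342  -0.2899  0.0517  0.0502] axis deg 48.9
[356. 155.] [ 0.6486 -0.2095  0.0781  0.0394] axis deg 74.6
[ 8. 92.] [-0.0616 -0.1058  0.093   0.0658] axis deg 81.2
[78. 93.] [ 0.1471 -0.1383  0.1389  0.067 ] axis deg 41.8
[79. 10.] [0.0784 0.0747 0.1919 0.0701] axis deg 168.7
240
[314. 204.] [ 0.5848 -0.2998  0.0528  0.0408] axis deg 84.2
[160. 190.] [ 0.3425 -0.2895  0.0527  0.0524] axis deg 142.0
[498. 165.] [ 0.9806 -0.1968  0.0745  0.0296] axis deg 155.0
[355. 155.] [ 0.6489 -0.2094  0.0796  0.0408] axis deg 74.6
[ 8. 91.] [-0.0572 -0.1042  0.1054  0.0624] axis deg 91.5
[76. 97.] [ 0.1464 -0.1389  0.1419  0.0699] axis deg 41.0
[79. 13.] [0.077  0.0749 0.1968 0.0702] axis deg 168.7
t 20.7 [ 0.4952 -0.3253  0.3293] F [-0.7  1.5  0.2] w 0.087 q [-0.86  0.51  1.25  0.19  1.67 -0.95]
[ 0.533 -0.388  0.24 ] half [-4.6, 1.7, 3.1, -1.7, 8.7, 1.8] END [-9.2, 3.4, 6.1, -3.4, 17.5, 3.6]
[ 0.57 -0.45  0.15] half [-5.2, 1.9, 1.7, -1.7, 8.7, 1.8] END [-10.4, 3.7, 3.3, -3.4, 17.5, 3.6]
```

Emit:
apply_moves:
  series:
    - [-2.3,0.9,1.5,-0.8,4.4,0.9,1]
    - [-4.6,1.7,3.1,-1.7,8.7,1.8,1]
    - [-6.9,2.6,4.6,-2.6,13,2.7,1]
    - [-9.2,3.4,6.1,-3.4,17.5,3.6,1]

```text
time: 21.03
position: [0.5345, -0.3833, 0.2456]
tool_rot: [0.667, 0.672, 0.23, -0.224]
ft_force: [1.4, -0.7, 1.2]
grip_width: 0.0865
```

Emit:
apply_moves:
  series:
    - [-2.6,0.9,0.8,-0.8,4.4,0.9,1]
    - [-5.2,1.9,1.7,-1.7,8.7,1.8,1]
    - [-7.8,2.8,2.5,-2.6,13,2.7,1]
    - [-10.4,3.7,3.3,-3.4,17.5,3.6,1]
    - [-10.4,3.7,3.3,-3.4,17.5,3.6,1]

```text
time: 21.45
position: [0.5692, -0.446, 0.1394]
tool_rot: [0.653, 0.595, 0.342, -0.32]
ft_force: [-2.3, 2.1, -6.5]
grip_width: 0.0871
```

```bash
python3 -c "
from plan import *
auto([(.5695,-.456,.125,84.7,55),(.5804,-.3415,.026,84.7,55)])
im=snap('wrist','w14'); g=im.min(2); c=(.5784,-.3634,.04); m=(.5867,-.2738,.04)
print(px('w14',c),px('w14',m))
for v in(170,185): print([int(g[v,u]) for u in range(215,300,4)])"
```

```text
t 21.45 [ 0.5692 -0.446   0.1394] F [-2.3  2.1 -6.5] w 0.0871 q [-1.02  1.13  0.75  0.58  2.06 -0.87]
[ 0.57  -0.456  0.125] half [-0.9, 0.1, -0.0, -0.3, -0.4, -0.2] END [-1.7, 0.1, -0.0, -0.6, -0.8, -0.3]
[ 0.58  -0.342  0.026] half [-0.8, 0.0, 7.6, -0.0, 0.0, 0.0] END [-1.5, 0.0, 15.1, -0.0, 0.0, 0.0]
[253.4 222.3] [253.8 157.7]
[228, 229, 227, 228, 228, 234, 254, 253, 253, 253, 253, 253, 253, 253, 244, 200, 139, 138, 139, 132, 126, 122]
[231, 233, 234, 234, 233, 249, 253, 253, 253, 253, 253, 253, 253, 253, 250, 228, 229, 230, 232, 232, 232, 231]
```

Emit:
apply_moves:
  series:
    - [-1.5,0.1,2.5,0,0,0,1]
    - [-2.5,0.1,6,0,0,0,1]
    - [-3,0.1,9.5,0,0,0,1]
    - [-3,0.1,12.5,0,0,0,1]
    - [-3,0.1,14.8,0,0,0,1]

```text
time: 21.92
position: [0.5829, -0.3408, 0.0502]
tool_rot: [0.651, 0.604, 0.339, -0.309]
ft_force: [0.9, 0.3, 0.1]
grip_width: 0.0866
```

```bash
python3 -c "
from plan import *
auto([(.5804,-.3415,.027,84.7,55)])"
```

```text
t 21.92 [ 0.5829 -0.3408  0.0502] F [0.9 0.3 0.1] w 0.0866 q [-0.93  1.13  1.02  0.58  1.77 -0.98]
[ 0.58  -0.342  0.027] half [-1.0, -0.1, 0.6, -0.2, 0.2, 0.4] END [-1.9, -0.3, 1.3, -0.4, 0.3, 0.8]
```

Emit:
apply_moves:
  series:
    - [-1,-0.2,0.6,0,0,0.4,1]
    - [-1.9,-0.3,1.2,-0.4,0.3,0.8,0.8]
    - [-1.9,-0.3,1.2,-0.4,0.3,0.8,0.6]
    - [-1.9,-0.3,1.2,-0.4,0.3,0.8,0.5]
  newtons: 30

```text
time: 22.25
position: [0.5799, -0.3466, 0.0269]
tool_rot: [0.657, 0.597, 0.342, -0.309]
ft_force: [0.0, -0.6, 0.1]
grip_width: 0.0743
```

Emit:
apply_moves:
  series:
    - [0,0,0,0,0,0,0.3]
    - [0,0,0,0,0,0,0.3]
    - [0,0,0,0,0,0,0.3]
    - [0,0,0,0,0,0,0.3]
    - [0,0,0,0,0,0,0.3]

```text
time: 22.67
position: [0.5795, -0.346, 0.0259]
tool_rot: [0.657, 0.596, 0.341, -0.311]
ft_force: [-1.0, 0.3, 1.1]
grip_width: 0.0414
```

Emit:
apply_moves:
  series:
    - [0,0,0,0,0,0,0.3]
    - [0,0,0,0,0,0,0.3]
    - [0,0,0,0,0,0,0.3]

```text
time: 22.92
position: [0.5795, -0.3458, 0.0259]
tool_rot: [0.657, 0.596, 0.341, -0.311]
ft_force: [-1.1, -1.1, 2.5]
grip_width: 0.0399
```

```bash
python3 -c "
from plan import *
auto([(.57,-.36,.20,85,55),(.49,-.28,.33,100,25),(.42,-.08,.36,120,-5),(.42,.12,.36,120,-35),(.4493,.2705,.21,120,-35)])"
```

```text
t 22.92 [ 0.5795 -0.3458  0.0259] F [-1.1 -1.1  2.5] w 0.0399 q [-0.94  1.16  1.02  0.58  1.75 -0.99]
[ 0.575 -0.353  0.113] half [3.3, -0.2, -2.8, 0.1, 0.0, -0.1] END [6.7, -0.4, -5.6, 0.2, 0.0, -0.2]
[ 0.57 -0.36  0.2 ] half [3.3, -0.2, -2.8, 0.1, 0.0, -0.1] END [6.7, -0.4, -5.6, 0.2, 0.0, -0.2]
[ 0.53  -0.32   0.265] half [3.7, -2.2, -0.4, 2.4, -7.5, -2.9] END [7.4, -4.3, -0.7, 4.9, -14.9, -5.8]
[ 0.49 -0.28  0.33] half [3.7, -1.9, -1.2, 2.4, -7.5, -2.9] END [7.4, -3.7, -2.3, 4.9, -14.9, -5.8]
[ 0.455 -0.18   0.345] half [5.1, -0.9, 1.5, 0.9, -7.4, -5.0] END [10.1, -1.7, 3.1, 1.8, -14.8, -10.0]
[ 0.42 -0.08  0.36] half [5.3, 0.1, 0.2, 0.9, -7.4, -5.0] END [10.7, 0.2, 0.4, 1.8, -14.8, -10.0]
[0.42 0.02 0.36] half [4.3, 2.5, -0.4, -0.0, -7.5, -0.0] END [8.6, 5.0, -0.8, -0.0, -15.0, -0.0]
[0.42 0.12 0.36] half [4.1, 2.5, -1.5, -0.0, -7.5, -0.0] END [8.1, 5.0, -3.0, -0.0, -15.0, -0.0]
[0.435 0.195 0.285] half [4.5, 2.5, 1.4, 0.0, 0.0, 0.0] END [9.0, 5.0, 2.8, 0.0, 0.0, 0.0]
[0.449 0.27  0.21 ] half [4.5, 2.5, 1.4, 0.0, 0.0, 0.0] END [9.0, 5.0, 2.8, 0.0, 0.0, 0.0]
```

Emit:
apply_moves:
  series:
    - [2,-0.1,-1.7,0,0,0,0.3]
    - [5,-0.3,-4.2,0,0,0,0.3]
    - [8,-0.5,-6.7,0,0,0,0.3]
    - [11,-0.7,-9.2,0,0,0,0.3]
    - [13.4,-0.8,-11.2,0,0,0,0.3]

```text
time: 23.33
position: [0.5708, -0.36, 0.202]
tool_rot: [0.657, 0.597, 0.342, -0.309]
ft_force: [-0.4, -0.7, 0.1]
grip_width: 0.0397
```

Emit:
apply_moves:
  series:
    - [1.8,-1.1,-0.2,1.2,-3.7,-1.4,0.3]
    - [3.7,-2.2,-0.4,2.4,-7.5,-2.9,0.3]
    - [5.5,-3.2,-0.6,3.6,-11.2,-4.3,0.3]
    - [7.4,-4.3,-0.7,4.9,-14.9,-5.8,0.3]

```text
time: 23.67
position: [0.531, -0.319, 0.2645]
tool_rot: [0.651, 0.679, 0.242, -0.239]
ft_force: [-0.7, 0.4, -0.7]
grip_width: 0.0398
```

Emit:
apply_moves:
  series:
    - [1.8,-0.9,-0.6,1.2,-3.7,-1.4,0.3]
    - [3.7,-1.9,-1.2,2.4,-7.5,-2.9,0.3]
    - [5.5,-2.8,-1.8,3.6,-11.2,-4.3,0.3]
    - [7.4,-3.7,-2.3,4.9,-14.9,-5.8,0.3]

```text
time: 24.0
position: [0.4915, -0.278, 0.3294]
tool_rot: [0.631, 0.746, 0.138, -0.164]
ft_force: [0.3, 0.1, -0.3]
grip_width: 0.0398
```

Emit:
apply_moves:
  series:
    - [2.5,-0.4,0.8,0.4,-3.7,-2.5,0.3]
    - [5.1,-0.9,1.5,0.9,-7.4,-5,0.3]
    - [7.6,-1.3,2.3,1.3,-11.1,-7.5,0.3]
    - [10.1,-1.7,3.1,1.8,-14.8,-10,0.3]

```text
time: 24.33
position: [0.4573, -0.1767, 0.3437]
tool_rot: [0.573, 0.815, 0.059, -0.064]
ft_force: [0.5, 0.7, -1.1]
grip_width: 0.0397
```

Emit:
apply_moves:
  series:
    - [2.6,0,0.1,0.4,-3.7,-2.5,0.3]
    - [5.3,0.1,0.2,0.9,-7.4,-5,0.3]
    - [8,0.2,0.3,1.3,-11.1,-7.5,0.3]
    - [10.7,0.2,0.4,1.8,-14.8,-10,0.3]

```text
time: 24.67
position: [0.4232, -0.076, 0.3585]
tool_rot: [0.502, 0.864, -0.022, 0.038]
ft_force: [1.0, 0.4, -0.6]
grip_width: 0.0396
```

Emit:
apply_moves:
  series:
    - [2.1,1.2,-0.2,0,-3.7,0,0.3]
    - [4.3,2.5,-0.4,0,-7.5,0,0.3]
    - [6.5,3.8,-0.6,0,-11.2,0,0.3]
    - [8.6,5,-0.8,0,-15,0,0.3]

```text
time: 25.0
position: [0.4241, 0.024, 0.3592]
tool_rot: [0.495, 0.851, -0.087, 0.15]
ft_force: [0.3, -0.2, -1.0]
grip_width: 0.0397
```

Emit:
apply_moves:
  series:
    - [2,1.2,-0.7,0,-3.7,0,0.3]
    - [4.1,2.5,-1.5,0,-7.5,0,0.3]
    - [6.1,3.8,-2.2,0,-11.2,0,0.3]
    - [8.1,5,-3,0,-15,0,0.3]
    - [8.1,5,-3,0,-15,0,0.3]

```text
time: 25.42
position: [0.4243, 0.1279, 0.3578]
tool_rot: [0.476, 0.827, -0.15, 0.258]
ft_force: [-0.2, 0.9, -0.8]
grip_width: 0.04
```

```bash
python3 -c "
from plan import *
auto([(.4506,.2683,.22,120,-35),(.4506,.2683,.099,120,-35)])"
```

```text
t 25.42 [0.4243 0.1279 0.3578] F [-0.2  0.9 -0.8] w 0.04 q [ 0.41  0.18  1.79 -0.66  1.18  0.15]
[0.437 0.198 0.289] half [4.2, 2.3, 1.3, -0.0, -0.1, 0.0] END [8.4, 4.7, 2.6, -0.0, -0.1, 0.1]
[0.451 0.268 0.22 ] half [4.2, 2.3, 1.3, -0.0, -0.1, 0.0] END [8.4, 4.7, 2.6, -0.0, -0.1, 0.1]
[0.451 0.268 0.099] half [3.5, 0.0, 5.0, -0.0, 0.0, 0.0] END [6.9, 0.0, 9.9, -0.0, 0.0, 0.0]
```

Emit:
apply_moves:
  series:
    - [3,1.7,0.9,0,0,0,0.3]
    - [6,3.4,1.9,0,0,0,0.3]
    - [9,5.1,2.8,0,0,0,0.3]
    - [12,6.7,3.7,0,0,0,0.3]
    - [15,8.4,4.7,0,0,0,0.3]

```text
time: 25.83
position: [0.4506, 0.2482, 0.2337]
tool_rot: [0.48, 0.825, -0.151, 0.258]
ft_force: [1.4, -0.3, -0.4]
grip_width: 0.0396
```

Emit:
apply_moves:
  series:
    - [1.8,1,0.5,0,0,0,0.3]
    - [1.8,1,0.5,0,0,0,0.3]
    - [1.8,1,0.5,0,0,0,0.3]

```text
time: 26.08
position: [0.4532, 0.2623, 0.2196]
tool_rot: [0.479, 0.825, -0.153, 0.258]
ft_force: [-0.5, 0.0, 0.1]
grip_width: 0.0398
```

```bash
python3 -c "
from plan import *
auto([(.4506,.2683,.19,120,-35),(.4506,.2683,.099,120,-35)])
im=snap('wrist','w15'); o=robot.get_obs(); p=o['position']; L=np.array([-.5,.866]); J=np.array([.866,.5])
for s in(-.02,.02): print(px('w15',(*(p[:2]+L*.014+J*s),p[2]-.072)))
g=cv2.cvtColor(im,6)
print([(v,int(g[v,256])) for v in range(130,176,3)]); print([(u,int(g[185,u])) for u in range(205,305,4)])
print('pegb',px('w15',(.4536,.2631,.086)),px('w15',(.4536,.2631,.024)))
cv2.imwrite('pics/w15c.png',cv2.resize(im[0:240,130:400,::-1],None,fx=2.4,fy=2.4))"
```

```text
t 26.08 [0.4532 0.2623 0.2196] F [-0.5  0.   0.1] w 0.0398 q [ 0.62  0.53  1.69 -0.69  1.11  0.48]
[0.451 0.268 0.19 ] half [1.1, 0.0, 1.0, -0.2, -0.1, -0.1] END [2.2, 0.1, 2.1, -0.5, -0.2, -0.1]
[0.451 0.268 0.099] half [2.6, 0.0, 3.7, -0.0, -0.0, 0.0] END [5.2, 0.0, 7.5, -0.0, -0.0, 0.0]
[219.1 139. ]
[280.4 138.8]
[(130, 144), (133, 144), (136, 143), (139, 146), (142, 144), (145, 145), (148, 145), (151, 144), (154, 145), (157, 144), (160, 144), (163, 144), (166, 145), (169, 145), (172, 145), (175, 145)]
[(205, 22), (209, 20), (213, 18), (217, 99), (221, 144), (225, 144), (229, 144), (233, 144), (237, 145), (241, 144), (245, 145), (249, 144), (253, 144), (257, 146), (261, 144), (265, 145), (269, 145), (273, 145), (277, 186), (281, 144), (285, 144), (289, 65), (293, 55), (297, 55), (301, 55)]
pegb [251.9 101.9] [252.3  68.3]
```

View pics/w15c.png

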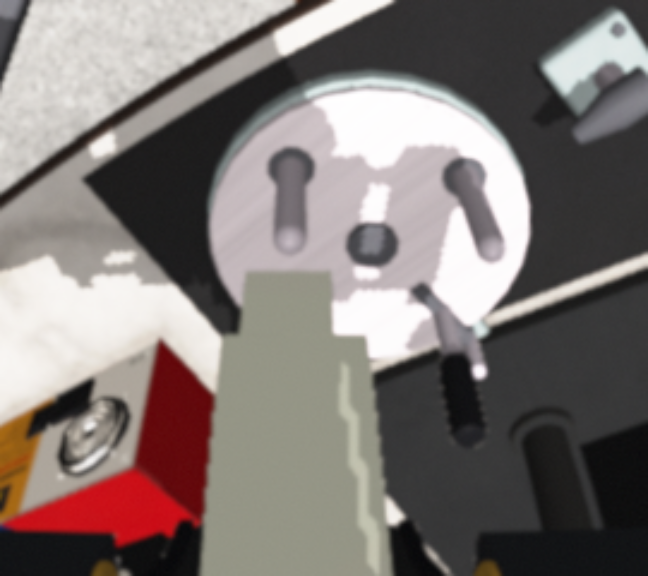

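Viewed 14. The held cell's rim (v≈140) and the peg_b tip (251,100) match the predictions within 2 px. Descending.

Emit:
apply_moves:
  series:
    - [1.1,0,1,-0.2,0,0,0.3]
    - [2.2,0.1,2.1,-0.4,-0.2,0,0.3]
    - [3.9,0.1,4.5,-0.4,-0.2,0,0.3]
    - [5.6,0.1,7,-0.4,-0.2,0,0.3]
    - [7,0.1,9,-0.4,-0.2,0,0.3]

```text
time: 26.55
position: [0.4516, 0.2671, 0.1072]
tool_rot: [0.48, 0.824, -0.149, 0.262]
ft_force: [0.4, 0.1, -1.1]
grip_width: 0.0396
```

Emit:
apply_moves:
  series:
    - [0,0,0,0,0,0,0.3]
    - [0,0,0,0,0,0,0.3]

```text
time: 26.72
position: [0.4513, 0.2668, 0.1075]
tool_rot: [0.479, 0.825, -0.15, 0.261]
ft_force: [-0.4, -0.3, -1.1]
grip_width: 0.0398
```

Emit:
apply_moves:
  series:
    - [0.1,0,0.15,0,0,0,0.3]
    - [0.2,0,0.3,0,0,0,0.3]
    - [0.2,0,0.3,0,0,0,0.3]

```text
time: 26.97
position: [0.4521, 0.2683, 0.1048]
tool_rot: [0.479, 0.825, -0.148, 0.262]
ft_force: [0.2, 0.9, -0.9]
grip_width: 0.0396
```

Emit:
apply_moves:
  series:
    - [0.1,0,0.15,0,0,0,0.3]
    - [0.2,0,0.3,0,0,0,0.3]
    - [0.2,0,0.3,0,0,0,0.3]

```text
time: 27.22
position: [0.4514, 0.268, 0.0997]
tool_rot: [0.479, 0.825, -0.149, 0.261]
ft_force: [0.2, -0.1, -0.2]
grip_width: 0.0397
```

Emit:
apply_moves:
  series:
    - [0.1,0,0.15,0,0,0,0.3]
    - [0.1,0,0.15,0,0,0,0.3]
    - [0.1,0,0.15,0,0,0,0.3]

```text
time: 27.47
position: [0.4513, 0.2679, 0.0976]
tool_rot: [0.478, 0.825, -0.15, 0.261]
ft_force: [-0.6, -0.3, -2.6]
grip_width: 0.04
```

Emit:
apply_moves:
  series:
    - [0.1,0,0.15,0,0,0,0.3]
    - [0.1,0,0.15,0,0,0,0.3]
    - [0.1,0,0.15,0,0,0,0.3]

```text
time: 27.72
position: [0.4516, 0.2679, 0.0961]
tool_rot: [0.478, 0.825, -0.15, 0.262]
ft_force: [0.7, -0.4, 1.6]
grip_width: 0.0399
```

Emit:
apply_moves:
  series:
    - [0.1,0,0.15,0,0,0,0.3]
    - [0.1,0,0.15,0,0,0,0.3]
    - [0.1,0,0.15,0,0,0,0.3]

```text
time: 27.97
position: [0.4515, 0.2677, 0.096]
tool_rot: [0.478, 0.824, -0.15, 0.263]
ft_force: [-2.9, 2.5, 11.2]
grip_width: 0.0398
```

Emit:
apply_moves:
  series:
    - [-0.1,0,-0.15,0,0,0,0.3]
    - [-0.1,0,-0.15,0,0,0,0.55]
    - [-0.1,0,-0.15,0,0,0,0.62]
    - [-0.1,0,-0.15,0,0,0,0.62]
    - [-0.1,0,-0.15,0,0,0,0.62]

```text
time: 28.38
position: [0.4513, 0.2677, 0.0956]
tool_rot: [0.479, 0.825, -0.15, 0.261]
ft_force: [-0.1, -0.5, -1.0]
grip_width: 0.0528
```

Emit:
apply_moves:
  series:
    - [0,0,0,0,0,0,0.62]
    - [0,0,-0.5,0,0,0,0.62]
    - [0,0,-3,0,0,0,0.62]
    - [0,0,-6,0,0,0,0.62]
    - [0,0,-9,0,0,0,0.62]

```text
time: 28.8
position: [0.4247, 0.3126, 0.1701]
tool_rot: [0.479, 0.825, -0.151, 0.261]
ft_force: [1.2, -0.1, 0.7]
grip_width: 0.0539
```

Emit:
apply_moves:
  series:
    - [-1,0,-3,0,0,0,0.7]
    - [-3,0,-6,0,0,0,0.8]
    - [-5,0,-9,0,0,0,0.9]
    - [-7,0,-11,0,0,0,1]
    - [-7,0,-11,0,0,0,1]

```text
time: 29.22
position: [0.4243, 0.3191, 0.3065]
tool_rot: [0.48, 0.824, -0.144, 0.264]
ft_force: [0.5, 0.2, -0.2]
grip_width: 0.0794
```

```bash
python3 -c "
from mos import *
auto([(.40,.20,.36,120,-10),(.42,-.12,.36,110,0),(.52,-.26,.34,95,15),(.575,-.30,.27,75,45)])
mos('16')
a=np.load('pics/s12.npz')['im'].astype(int);b=np.load('pics/s16.npz')['im'].astype(int)
d=np.abs(a-b).max(2)>60; ys,xs=np.where(d[180:260,270:380]); print('bench diff',len(xs),xs.mean()+270 if len(xs) else '',ys.mean()+180 if len(xs) else '')"
```

```text
t 29.22 [0.4243 0.3191 0.3065] F [ 0.5  0.2 -0.2] w 0.0794 q [ 0.74  0.44  1.55 -0.62  1.33  0.43]
[0.4  0.2  0.36] half [-5.3, -4.0, 0.4, 0.4, 12.5, -0.2] END [-10.6, -8.0, 0.7, 0.8, 25.0, -0.5]
[0.407 0.093 0.36 ] half [-4.7, -2.4, 0.8, 0.1, 1.7, 1.7] END [-9.4, -4.8, 1.7, 0.3, 3.3, 3.3]
[ 0.413 -0.013  0.36 ] half [-4.9, -2.1, 0.6, 0.1, 1.7, 1.7] END [-9.8, -4.2, 1.1, 0.3, 3.3, 3.3]
[ 0.42 -0.12  0.36] half [-5.0, -1.8, 0.3, 0.1, 1.7, 1.7] END [-10.0, -3.6, 0.6, 0.3, 3.3, 3.3]
[ 0.47 -0.19  0.35] half [-4.1, 1.2, 0.5, -0.5, 3.7, 3.7] END [-8.3, 2.3, 1.0, -1.0, 7.5, 7.5]
[ 0.52 -0.26  0.34] half [-4.0, 1.7, -0.0, -0.5, 3.7, 3.7] END [-8.0, 3.4, -0.0, -1.0, 7.5, 7.5]
[ 0.548 -0.28   0.305] half [-1.5, 1.3, 1.4, -2.5, 7.4, 4.4] END [-3.1, 2.6, 2.8, -5.1, 14.8, 8.8]
[ 0.575 -0.3    0.27 ] half [-1.7, 1.4, 1.1, -2.5, 7.4, 4.4] END [-3.3, 2.8, 2.2, -5.1, 14.8, 8.8]
bench diff 182 329.15384615384613 230.3901098901099
```

Emit:
apply_moves:
  series:
    - [-2.6,-2,0.2,0.2,6.2,0,1]
    - [-5.3,-4,0.4,0.4,12.5,-0.2,1]
    - [-8,-6,0.6,0.6,19,-0.4,1]
    - [-10.6,-8,0.7,0.8,25,-0.5,1]

```text
time: 29.7
position: [0.3965, 0.1982, 0.3534]
tool_rot: [0.497, 0.864, -0.049, 0.07]
ft_force: [0.3, -1.0, -0.1]
grip_width: 0.0869
```

Emit:
apply_moves:
  series:
    - [-3,-1.6,0.5,0.1,1.2,1.2,1]
    - [-6.2,-3.2,1.1,0.2,2.2,2.2,1]
    - [-9.4,-4.8,1.7,0.3,3.3,3.3,1]

```text
time: 29.95
position: [0.4027, 0.0904, 0.3537]
tool_rot: [0.524, 0.85, -0.035, 0.046]
ft_force: [0.6, -1.4, -0.4]
grip_width: 0.0873
```

Emit:
apply_moves:
  series:
    - [-3.2,-1.4,0.4,0.1,1.1,1.1,1]
    - [-6.5,-2.8,0.8,0.2,2.2,2.2,1]
    - [-9.8,-4.2,1.1,0.3,3.3,3.3,1]

```text
time: 30.2
position: [0.4092, -0.0162, 0.3542]
tool_rot: [0.549, 0.835, -0.021, 0.02]
ft_force: [1.3, 0.0, 0.5]
grip_width: 0.087
```

Emit:
apply_moves:
  series:
    - [-3.3,-1.2,0.2,0.1,1.1,1.1,1]
    - [-6.6,-2.4,0.4,0.2,2.2,2.2,1]
    - [-10,-3.6,0.6,0.3,3.3,3.3,1]

```text
time: 30.45
position: [0.416, -0.1222, 0.3547]
tool_rot: [0.574, 0.819, -0.006, -0.005]
ft_force: [1.3, 0.2, 0.7]
grip_width: 0.0871
```

Emit:
apply_moves:
  series:
    - [-2.7,0.8,0.3,-0.3,2.5,2.5,1]
    - [-5.5,1.5,0.7,-0.7,5,5,1]
    - [-8.3,2.3,1,-1,7.5,7.5,1]

```text
time: 30.7
position: [0.4667, -0.1922, 0.3445]
tool_rot: [0.626, 0.777, 0.039, -0.053]
ft_force: [0.3, 0.7, 0.4]
grip_width: 0.0871
```

Emit:
apply_moves:
  series:
    - [-2.7,1.1,0,-0.3,2.5,2.5,1]
    - [-5.3,2.3,0,-0.7,5,5,1]
    - [-8,3.4,0,-1,7.5,7.5,1]
    - [-8,3.4,0,-1,7.5,7.5,1]

```text
time: 31.03
position: [0.5191, -0.267, 0.3312]
tool_rot: [0.673, 0.728, 0.082, -0.1]
ft_force: [0.5, 1.0, 0.3]
grip_width: 0.0868
```

```bash
python3 -c "
from cells import *
snap('wrist','w17')
for t in(246,240):print(t);find('w17',t,250)
from plan import *
im=np.load('pics/w17.npz')['im'].astype(int); m=(im[:,:,0]>180)&(im[:,:,2]<80)&(im[:,:,1]>150); m[230:]=0; ys,xs=np.where(m); print('tape',pl('w17',xs.mean(),ys.mean(),.015),len(xs))
print(rot(74.6,48)[:,2])
auto([(.6117,-.354,.16,74.6,48)])"
```

```text
246
[140. 211.] [ 0.338  -0.2924  0.0536  0.037 ] axis deg 6.4
[493. 185.] [ 0.9804 -0.1969  0.0713  0.0259] axis deg 153.3
[340. 176.] [ 0.6487 -0.2094  0.0781  0.0397] axis deg 74.5
[ 59. 103.] [ 0.1335 -0.1027  0.1195  0.0956] axis deg 89.8
[44. 12.] [0.0505 0.0975 0.218  0.0658] axis deg 168.8
240
[141. 211.] [ 0.338  -0.2924  0.0538  0.0371] axis deg 6.4
[495. 186.] [ 0.982  -0.1961  0.0771  0.0297] axis deg 153.6
[340. 177.] [ 0.6489 -0.2093  0.0795  0.0408] axis deg 74.6
[63. 97.] [ 0.1325 -0.1018  0.1213  0.0995] axis deg 89.8
[50. 13.] [0.0491 0.0977 0.2236 0.066 ] axis deg 168.8
tape [ 0.7019 -0.2747  0.015 ] 322
[ 0.19734665  0.71646251 -0.66913061]
t 31.08 [ 0.5177 -0.264   0.332 ] F [-0.9  1.  -0.3] w 0.0869 q [-0.75  0.45  1.33  0.16  1.56 -0.85]
[ 0.565 -0.309  0.246] half [-3.5, 2.2, 3.5, -2.9, 8.2, 4.2] END [-6.9, 4.4, 7.0, -5.7, 16.4, 8.5]
[ 0.612 -0.354  0.16 ] half [-4.0, 2.5, 2.7, -2.9, 8.2, 4.2] END [-8.0, 4.9, 5.3, -5.7, 16.4, 8.5]
```

Emit:
apply_moves:
  series:
    - [-1.7,1.1,1.7,-1.4,4.1,2.1,0.7]
    - [-3.5,2.2,3.5,-2.9,8.2,4.2,0.65]
    - [-5.2,3.3,5.2,-4.3,12.3,6.3,0.65]
    - [-6.9,4.4,7,-5.7,16.4,8.5,0.65]

```text
time: 31.42
position: [0.5647, -0.3054, 0.2495]
tool_rot: [0.708, 0.652, 0.207, -0.175]
ft_force: [1.6, 0.5, 0.1]
grip_width: 0.0681
```

Emit:
apply_moves:
  series:
    - [-2,1.2,1.3,-1.4,4.1,2.1,0.65]
    - [-4,2.5,2.7,-2.9,8.2,4.2,0.65]
    - [-6,3.7,4,-4.3,12.3,6.3,0.65]
    - [-8,4.9,5.3,-5.7,16.4,8.5,0.65]
    - [-8,4.9,5.3,-5.7,16.4,8.5,0.65]

```text
time: 31.83
position: [0.6089, -0.3515, 0.153]
tool_rot: [0.727, 0.551, 0.323, -0.251]
ft_force: [-1.8, 0.3, -2.0]
grip_width: 0.057
```

Emit:
apply_moves:
  series:
    - [0,0,0,0,0,0,0.65]
    - [0,0,0,0,0,0,0.65]

```text
time: 32.0
position: [0.6117, -0.3505, 0.1655]
tool_rot: [0.725, 0.557, 0.323, -0.245]
ft_force: [0.5, 0.5, 0.7]
grip_width: 0.0565
```

```bash
python3 -c "
from plan import *
auto([(.6146,-.3334,.1217,74.6,48),(.6422,-.2331,.028,74.6,48)])
im=snap('wrist','w18'); g=im.min(2)
print(px('w18',(.6353,-.2582,.04)),px('w18',(.6592,-.1714,.04)))
for v in(170,185,200): print([int(g[v,u]) for u in range(215,300,4)])
im=im.astype(int); m=(im[:,:,0]>180)&(im[:,:,2]<80)&(im[:,:,1]>150); m[230:]=0; ys,xs=np.where(m); print('tape px',xs.min(),xs.max(),ys.min(),ys.max(),[pl('w18',u,v,.018) for u,v in[(xs.min(),ys.mean()),(xs.max(),ys.mean())]])"
```

```text
t 32.0 [ 0.6117 -0.3505  0.1655] F [0.5 0.5 0.7] w 0.0565 q [-0.93  0.93  1.08  0.63  1.7  -0.77]
[ 0.615 -0.333  0.122] half [-1.0, -0.1, 2.1, -0.0, 0.1, 0.2] END [-2.1, -0.2, 4.2, -0.0, 0.2, 0.4]
[ 0.642 -0.233  0.028] half [-0.0, -0.0, 7.0, 0.0, 0.0, 0.0] END [-0.0, -0.0, 14.0, 0.0, 0.0, 0.0]
[248.7 206.4] [249.7 141.9]
[235, 237, 236, 236, 247, 254, 254, 254, 254, 254, 254, 254, 254, 199, 235, 236, 237, 236, 235, 235, 236, 238]
[233, 236, 236, 235, 252, 254, 254, 254, 254, 254, 254, 254, 254, 205, 225, 211, 236, 237, 237, 236, 234, 235]
[236, 236, 236, 234, 211, 213, 212, 211, 209, 208, 205, 204, 203, 178, 236, 235, 237, 235, 233, 233, 234, 232]
tape px 287 339 204 229 [array([ 0.6768, -0.2694,  0.018 ]), array([ 0.7356, -0.2859,  0.018 ])]
```

Emit:
apply_moves:
  series:
    - [-1,-0.1,2.1,0,0,0.2,0.65]
    - [-2.1,-0.2,4.2,0,0.2,0.4,0.65]
    - [-2.1,-0.2,8,0,0.2,0.4,0.65]
    - [-2.1,-0.2,12,0,0.2,0.4,0.65]
    - [-2.1,-0.2,15,0,0.2,0.4,0.65]

```text
time: 32.47
position: [0.6369, -0.2556, 0.0513]
tool_rot: [0.726, 0.555, 0.323, -0.244]
ft_force: [-0.0, -0.3, -0.9]
grip_width: 0.0564
```

```bash
python3 -c "
from plan import *
auto([(.6422,-.2331,.028,74.6,48)])"
```

```text
t 32.47 [ 0.6369 -0.2556  0.0513] F [-0.  -0.3 -0.9] w 0.0564 q [-0.82  1.02  1.24  0.69  1.44 -0.85]
[ 0.642 -0.233  0.028] half [-0.1, -0.0, 1.6, 0.0, 0.1, 0.1] END [-0.2, -0.1, 3.3, 0.1, 0.2, 0.2]
```

Emit:
apply_moves:
  series:
    - [-0.1,-0.1,1.6,0,0,0,0.65]
    - [-0.2,-0.1,3.2,0,0.2,0.2,0.65]
    - [-0.2,-0.1,3.2,0,0.2,0.2,0.5]
    - [-0.2,-0.1,3.2,0,0.2,0.2,0.3]
    - [-0.2,-0.1,3.2,0,0.2,0.2,0.3]
  newtons: 30

```text
time: 32.88
position: [0.6419, -0.2376, 0.0281]
tool_rot: [0.727, 0.552, 0.325, -0.246]
ft_force: [-0.7, -0.3, 0.1]
grip_width: 0.044
```

Emit:
apply_moves:
  series:
    - [0,0,0,0,0,0,0.3]
    - [0,0,0,0,0,0,0.3]
    - [0,0,0,0,0,0,0.3]

```text
time: 33.13
position: [0.6416, -0.2378, 0.028]
tool_rot: [0.728, 0.552, 0.325, -0.246]
ft_force: [-0.8, -1.0, 7.1]
grip_width: 0.0399
```

```bash
python3 -c "
from plan import *
auto([(.62,-.24,.20,75,48),(.53,-.22,.33,95,20),(.42,-.05,.36,110,-10),(.41,.10,.36,115,-30),(.44,.22,.33,120,-42),(.512,.308,.23,120,-42)])"
```

```text
t 33.13 [ 0.6416 -0.2378  0.028 ] F [-0.8 -1.   7.1] w 0.0399 q [-0.8   1.05  1.25  0.71  1.4  -0.86]
[ 0.631 -0.239  0.114] half [3.1, -0.5, -3.0, 0.1, -0.0, -0.1] END [6.1, -1.0, -6.0, 0.3, -0.1, -0.2]
[ 0.62 -0.24  0.2 ] half [3.1, -0.5, -3.0, 0.1, -0.0, -0.1] END [6.1, -1.0, -6.0, 0.3, -0.1, -0.2]
[ 0.575 -0.23   0.265] half [2.3, -2.3, -2.2, 2.8, -6.9, -4.2] END [4.7, -4.6, -4.5, 5.6, -13.9, -8.4]
[ 0.53 -0.22  0.33] half [2.1, -2.2, -2.6, 2.8, -6.9, -4.2] END [4.2, -4.4, -5.1, 5.6, -13.9, -8.4]
[ 0.475 -0.135  0.345] half [4.5, -2.4, 0.8, 0.3, -7.5, -3.8] END [8.9, -4.7, 1.7, 0.7, -14.9, -7.6]
[ 0.42 -0.05  0.36] half [4.8, -1.8, -0.4, 0.3, -7.5, -3.8] END [9.6, -3.5, -0.7, 0.7, -14.9, -7.6]
[0.41 0.1  0.36] half [7.1, 2.1, -1.3, -0.9, -10.0, -2.4] END [14.2, 4.2, -2.5, -1.7, -20.0, -4.7]
[0.44 0.22 0.33] half [4.9, 3.9, -1.1, -1.5, -6.0, -2.0] END [9.8, 7.8, -2.2, -2.9, -12.0, -4.1]
[0.512 0.308 0.23 ] half [4.8, 5.3, 2.4, 0.0, -0.0, 0.0] END [9.7, 10.6, 4.7, 0.0, -0.0, 0.0]
```

Emit:
apply_moves:
  series:
    - [2,-0.3,-2,0,0,0,0.3]
    - [4.5,-0.7,-4.4,0,0,0,0.3]
    - [7.5,-1.2,-7.3,0.3,0,-0.2,0.3]
    - [10,-1.6,-9.8,0.5,-0.1,-0.3,0.3]
    - [12.2,-2,-12,0.6,-0.2,-0.4,0.3]

```text
time: 33.55
position: [0.62, -0.24, 0.1991]
tool_rot: [0.725, 0.556, 0.321, -0.247]
ft_force: [0.1, -0.0, -1.3]
grip_width: 0.0398
```

Emit:
apply_moves:
  series:
    - [1.2,-1.2,-1.1,1.4,-3.5,-2.1,0.3]
    - [2.3,-2.3,-2.2,2.8,-6.9,-4.2,0.3]
    - [3.5,-3.5,-3.3,4.2,-10.4,-6.3,0.3]
    - [4.7,-4.6,-4.5,5.6,-13.9,-8.4,0.3]

```text
time: 33.88
position: [0.5744, -0.2299, 0.2628]
tool_rot: [0.703, 0.649, 0.219, -0.189]
ft_force: [0.9, 0.5, -1.9]
grip_width: 0.0396
```

Emit:
apply_moves:
  series:
    - [1,-1.1,-1.3,1.4,-3.5,-2.1,0.3]
    - [2.1,-2.2,-2.6,2.8,-6.9,-4.2,0.3]
    - [3.1,-3.3,-3.9,4.2,-10.4,-6.3,0.3]
    - [4.2,-4.4,-5.1,5.6,-13.9,-8.4,0.3]

```text
time: 34.22
position: [0.5303, -0.2197, 0.328]
tool_rot: [0.665, 0.727, 0.114, -0.127]
ft_force: [-1.0, -0.5, -1.2]
grip_width: 0.0397
```

Emit:
apply_moves:
  series:
    - [2.2,-1.2,0.4,0.2,-3.7,-1.9,0.3]
    - [4.5,-2.4,0.8,0.3,-7.5,-3.8,0.3]
    - [6.7,-3.5,1.3,0.5,-11.2,-5.7,0.3]
    - [8.9,-4.7,1.7,0.7,-14.9,-7.6,0.3]

```text
time: 34.55
position: [0.4754, -0.1334, 0.3419]
tool_rot: [0.624, 0.78, 0.032, -0.027]
ft_force: [1.1, 0.4, -1.7]
grip_width: 0.0401
```

Emit:
apply_moves:
  series:
    - [2.4,-0.9,-0.2,0.2,-3.7,-1.9,0.3]
    - [4.8,-1.8,-0.4,0.3,-7.5,-3.8,0.3]
    - [7.2,-2.6,-0.5,0.5,-11.2,-5.7,0.3]
    - [9.6,-3.5,-0.7,0.7,-14.9,-7.6,0.3]

```text
time: 34.88
position: [0.4201, -0.0482, 0.3568]
tool_rot: [0.57, 0.817, -0.052, 0.072]
ft_force: [-0.1, -0.1, -1.4]
grip_width: 0.0402
```

Emit:
apply_moves:
  series:
    - [3,0.9,-0.5,-0.4,-4,-1,0.3]
    - [6,1.8,-1,-0.8,-8,-1.9,0.3]
    - [9,2.7,-1.6,-1.1,-12.5,-3,0.3]
    - [12,3.6,-2.1,-1.4,-16.5,-4,0.3]
    - [14.2,4.2,-2.5,-1.7,-20,-4.7,0.3]

```text
time: 35.3
position: [0.4102, 0.1034, 0.3566]
tool_rot: [0.517, 0.816, -0.139, 0.219]
ft_force: [0.2, 0.1, -1.6]
grip_width: 0.0396
```

Emit:
apply_moves:
  series:
    - [2.4,2,-0.5,-0.7,-3,-1,0.3]
    - [4.9,3.9,-1.1,-1.5,-6,-2,0.3]
    - [7.4,5.9,-1.7,-2.2,-9,-3,0.3]
    - [9.8,7.8,-2.2,-2.9,-12,-4.1,0.3]
    - [9.8,7.8,-2.2,-2.9,-12,-4.1,0.3]

```text
time: 35.72
position: [0.441, 0.2265, 0.3224]
tool_rot: [0.462, 0.812, -0.179, 0.309]
ft_force: [-0.3, -0.2, -1.9]
grip_width: 0.0401
```

```bash
python3 -c "
from plan import *
auto([(.5153,.3031,.235,120,-42),(.5153,.3031,.095,120,-42)])"
```

```text
t 35.72 [0.441  0.2265 0.3224] F [-0.3 -0.2 -1.9] w 0.0401 q [ 0.63  0.38  1.68 -0.76  1.28  0.4 ]
[0.515 0.303 0.235] half [3.9, 5.2, 2.3, 0.1, -0.1, 0.3] END [7.9, 10.3, 4.6, 0.1, -0.2, 0.7]
[0.515 0.303 0.095] half [4.7, -0.0, 5.2, 0.0, 0.0, -0.0] END [9.4, -0.0, 10.4, 0.0, 0.0, -0.0]
```

Emit:
apply_moves:
  series:
    - [1.9,2.5,1,0,0,0.2,0.3]
    - [3.9,5.2,2.2,0.1,-0.1,0.3,0.3]
    - [5.9,7.8,3.4,0.1,-0.1,0.5,0.3]
    - [7.9,10.3,4.6,0.1,-0.2,0.7,0.3]
    - [7.9,10.3,4.6,0.1,-0.2,0.7,0.3]

```text
time: 36.13
position: [0.5172, 0.2984, 0.2321]
tool_rot: [0.469, 0.807, -0.181, 0.309]
ft_force: [-0.3, 0.1, -1.9]
grip_width: 0.0398
```

Emit:
apply_moves:
  series:
    - [0,0,0,0,0,0,0.3]
    - [0,0,0,0,0,0,0.3]

```text
time: 36.3
position: [0.5148, 0.2958, 0.2385]
tool_rot: [0.47, 0.806, -0.181, 0.311]
ft_force: [0.2, 0.1, -1.6]
grip_width: 0.0401
```

```bash
python3 -c "
from plan import *
auto([(.5153,.3031,.20,120,-42),(.5153,.3031,.095,120,-42)])
im=snap('wrist','w19'); o=robot.get_obs(); p=o['position']; L=np.array([-.5,.866]); J=np.array([.866,.5])
for s in(-.02,.02): print(px('w19',(*(p[:2]+L*.012+J*s),p[2]-.0687)))
print('pega',px('w19',(.5193,.2962,.086)),px('w19',(.5193,.2962,.024)))
cv2.imwrite('pics/w19c.png',cv2.resize(im[0:240,130:400,::-1],None,fx=2.4,fy=2.4))"
```

```text
t 36.3 [0.5148 0.2958 0.2385] F [ 0.2  0.1 -1.6] w 0.0401 q [ 0.66  0.62  1.5  -0.77  1.26  0.48]
[0.515 0.303 0.2  ] half [1.5, 0.2, 1.2, -0.1, 0.1, -0.2] END [3.0, 0.4, 2.4, -0.3, 0.2, -0.4]
[0.515 0.303 0.095] half [3.5, -0.0, 3.9, 0.0, 0.0, -0.0] END [7.0, -0.0, 7.8, 0.0, 0.0, -0.0]
[217.  136.2]
[281.3 135.7]
pega [254.9  74.2] [254.4  39.4]
```

View pics/w19c.png

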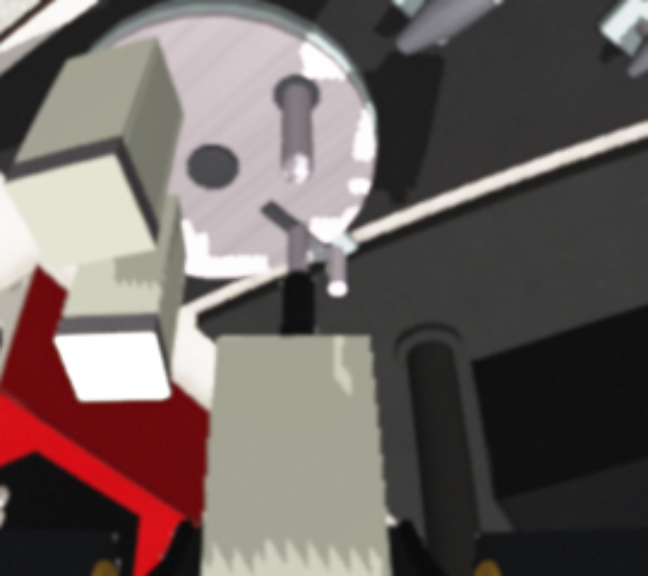

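Viewed 15. The cells on peg_b and peg_c stand upright, the peg_a tip is at (253,69) against a predicted (255,74), and the held rim is at v=140. Offsets are within clearance, so I descend.

Emit:
apply_moves:
  series:
    - [1.5,0.2,1.2,0,0,-0.2,0.3]
    - [3,0.4,2.4,-0.3,0.2,-0.4,0.3]
    - [5.2,0.4,4.9,-0.3,0.2,-0.4,0.3]
    - [7.3,0.4,7.2,-0.3,0.2,-0.4,0.3]
    - [9.2,0.4,9.3,-0.3,0.2,-0.4,0.3]

```text
time: 36.77
position: [0.5158, 0.3037, 0.1088]
tool_rot: [0.467, 0.809, -0.177, 0.311]
ft_force: [0.7, -0.2, -0.7]
grip_width: 0.0398
```

Emit:
apply_moves:
  series:
    - [0,0,0,0,0,0,0.3]
    - [0,0,0,0,0,0,0.3]

```text
time: 36.93
position: [0.5154, 0.303, 0.1084]
tool_rot: [0.466, 0.809, -0.179, 0.311]
ft_force: [0.6, -0.7, -0.2]
grip_width: 0.0399
```

Emit:
apply_moves:
  series:
    - [0.1,0,0.15,0,0,0,0.3]
    - [0.2,0,0.25,0,0,0,0.3]
    - [0.2,0,0.25,0,0,0,0.3]

```text
time: 37.18
position: [0.5168, 0.3043, 0.1067]
tool_rot: [0.467, 0.809, -0.177, 0.311]
ft_force: [0.6, 0.4, -1.5]
grip_width: 0.0401
```

Emit:
apply_moves:
  series:
    - [0.1,0,0.15,0,0,0,0.3]
    - [0.2,0,0.25,0,0,0,0.3]
    - [0.2,0,0.25,0,0,0,0.3]

```text
time: 37.43
position: [0.516, 0.3037, 0.1015]
tool_rot: [0.466, 0.809, -0.178, 0.311]
ft_force: [-0.8, -0.2, -1.0]
grip_width: 0.04
```

Emit:
apply_moves:
  series:
    - [0.2,0,0.25,0,0,0,0.3]
    - [0.3,0,0.35,0,0,0,0.3]
    - [0.3,0,0.35,0,0,0,0.3]

```text
time: 37.68
position: [0.5158, 0.3033, 0.0961]
tool_rot: [0.466, 0.809, -0.179, 0.31]
ft_force: [0.9, 0.5, -1.3]
grip_width: 0.04
```

Emit:
apply_moves:
  series:
    - [0.1,0,0.1,0,0,0,0.3]
    - [0.2,0,0.2,0,0,0,0.3]
    - [0.2,0,0.2,0,0,0,0.3]

```text
time: 37.93
position: [0.5158, 0.3035, 0.0934]
tool_rot: [0.466, 0.809, -0.179, 0.31]
ft_force: [-1.1, 1.3, -1.2]
grip_width: 0.0398
```

Emit:
apply_moves:
  series:
    - [0.1,0,0.1,0,0,0,0.3]
    - [0.1,0,0.1,0,0,0,0.3]
    - [0.1,0,0.1,0,0,0,0.3]

```text
time: 38.18
position: [0.5159, 0.3037, 0.0923]
tool_rot: [0.466, 0.809, -0.179, 0.311]
ft_force: [0.3, -0.1, -1.0]
grip_width: 0.0396
```

Emit:
apply_moves:
  series:
    - [0.1,0,0.15,0,0,0,0.3]
    - [0.1,0,0.15,0,0,0,0.3]
    - [0.1,0,0.15,0,0,0,0.3]

```text
time: 38.43
position: [0.5161, 0.3035, 0.0906]
tool_rot: [0.466, 0.809, -0.178, 0.311]
ft_force: [0.8, -0.2, -1.1]
grip_width: 0.0401
```

Emit:
apply_moves:
  series:
    - [0.1,0,0.15,0,0,0,0.3]
    - [0.1,0,0.15,0,0,0,0.3]
    - [0.1,0,0.15,0,0,0,0.3]

```text
time: 38.68
position: [0.5166, 0.3031, 0.0904]
tool_rot: [0.466, 0.808, -0.179, 0.312]
ft_force: [-1.2, 0.2, 6.0]
grip_width: 0.0399
```

Emit:
apply_moves:
  series:
    - [0.1,0,0.1,0,0,0,0.3]
    - [0.1,0,0.1,0,0,0,0.3]
    - [0.1,0,0.1,0,0,0,0.3]

```text
time: 38.93
position: [0.5168, 0.3029, 0.0902]
tool_rot: [0.466, 0.808, -0.179, 0.313]
ft_force: [-2.7, 0.1, 9.5]
grip_width: 0.0395
```

Contact at 0.0904. I relieve it, release and retreat.

Emit:
apply_moves:
  series:
    - [-0.1,0,-0.15,0,0,0,0.3]
    - [-0.1,0,-0.15,0,0,0,0.55]
    - [-0.1,0,-0.15,0,0,0,0.62]
    - [-0.1,0,-0.15,0,0,0,0.62]
    - [-0.1,0,-0.15,0,0,0,0.62]

```text
time: 39.35
position: [0.5159, 0.3034, 0.0888]
tool_rot: [0.466, 0.809, -0.179, 0.31]
ft_force: [0.4, 1.0, 0.3]
grip_width: 0.0525
```

Emit:
apply_moves:
  series:
    - [0,0,0,0,0,0,0.62]
    - [0,0,-0.5,0,0,0,0.62]
    - [0,0,-3,0,0,0,0.62]
    - [0,0,-6,0,0,0,0.62]
    - [0,0,-9,0,0,0,0.62]

```text
time: 39.77
position: [0.4851, 0.3557, 0.1564]
tool_rot: [0.466, 0.809, -0.179, 0.31]
ft_force: [0.0, 0.8, -0.2]
grip_width: 0.0539
```

Emit:
apply_moves:
  series:
    - [-2,-1,-2,0,3,0,0.62]
    - [-4,-2,-4,0,6,0,0.5]
    - [-7,-3,-6,0,9,0,0.5]
    - [-10,-4,-8,0,12,0,0.5]
    - [-10,-4,-8,0,12,0,0.5]

```text
time: 40.18
position: [0.4639, 0.317, 0.2913]
tool_rot: [0.485, 0.836, -0.123, 0.227]
ft_force: [0.7, -0.1, 0.1]
grip_width: 0.0442
```

```bash
python3 -c "
from plan import *
auto([(.47,.25,.33,90,0)])
snap('side','s20');snap('scene','c20')
for n,a in dict(a=71.7,b=161.7,c=-108.3).items():
    p=np.array([.503,.2468])+.052*np.array([np.cos(np.radians(a)),np.sin(np.radians(a))]); print(n,'top px side',px('s20',(*p,.114)),'scene',px('c20',(*p,.114)))
for f in('s20','c20'):
    im=np.load('pics/'+f+'.npz')['im']; print(f)
    g=((im.min(2)>200)).astype(np.uint8)
"
```

```text
t 40.18 [0.4639 0.317  0.2913] F [ 0.7 -0.1  0.1] w 0.0442 q [ 0.66  0.46  1.52 -0.55  1.27  0.33]
[0.467 0.283 0.311] half [-1.8, -0.7, -0.1, 2.2, 7.3, 7.3] END [-3.6, -1.4, -0.2, 4.3, 14.5, 14.5]
[0.47 0.25 0.33] half [-1.9, -0.2, -0.5, 2.2, 7.3, 7.3] END [-3.7, -0.5, -1.0, 4.3, 14.5, 14.5]
a top px side [160.5 192.5] scene [191.3 269.1]
b top px side [162.4 206.5] scene [220.3 276.4]
c top px side [183.1 203. ] scene [231.7 254.2]
s20
c20
```

```bash
python3 -c "
from plan import *
print(px('w19',(.5535,.23,.061)),'seen 253.8,113')
auto([(.53,.245,.26,150,0),(.5535,.23,.17,150,0),(.5535,.23,.092,150,0)])"
```

```text
[251.7 116.2] seen 253.8,113
t 40.28 [0.462  0.3174 0.285 ] F [ 0.1 -0.2 -0.8] w 0.044 q [ 0.66  0.47  1.52 -0.55  1.27  0.33]
[0.496 0.281 0.273] half [-1.8, 0.6, 1.8, -1.9, 7.3, -7.3] END [-3.6, 1.1, 3.5, -3.7, 14.7, -14.7]
[0.53  0.245 0.26 ] half [-2.2, -0.1, 1.2, -1.9, 7.3, -7.3] END [-4.5, -0.1, 2.5, -3.7, 14.7, -14.7]
[0.554 0.23  0.17 ] half [-1.4, -0.1, 4.5, 0.0, 0.0, 0.0] END [-2.8, -0.1, 9.0, 0.0, 0.0, 0.0]
[0.554 0.23  0.092] half [-0.0, 0.0, 3.9, -0.0, -0.0, 0.0] END [-0.0, 0.0, 7.8, -0.0, -0.0, 0.0]
```

Emit:
apply_moves:
  series:
    - [-0.9,0.3,0.9,-1,3.7,-3.7,0.6]
    - [-1.8,0.6,1.8,-1.9,7.3,-7.3,0.6]
    - [-2.7,0.8,2.6,-2.8,11,-11,0.6]
    - [-3.6,1.1,3.5,-3.7,14.7,-14.7,0.6]

```text
time: 40.62
position: [0.4943, 0.281, 0.2681]
tool_rot: [0.374, 0.918, -0.067, 0.11]
ft_force: [0.7, 0.1, -0.4]
grip_width: 0.0518
```

Emit:
apply_moves:
  series:
    - [-1.1,0,0.6,-1,3.7,-3.7,0.6]
    - [-2.2,-0.1,1.2,-1.9,7.3,-7.3,0.6]
    - [-3.3,-0.1,1.8,-2.8,11,-11,0.6]
    - [-4.5,-0.1,2.5,-3.7,14.7,-14.7,0.6]
    - [-4.5,-0.1,2.5,-3.7,14.7,-14.7,0.6]

```text
time: 41.03
position: [0.5321, 0.2416, 0.2548]
tool_rot: [0.26, 0.966, -0.003, -0.004]
ft_force: [0.1, 0.6, 0.6]
grip_width: 0.0521
```

```bash
python3 -c "
from plan import *
auto([(.5535,.23,.17,150,0),(.5535,.23,.092,150,0)])
snap('wrist','w21')"
```

```text
t 41.03 [0.5321 0.2416 0.2548] F [0.1 0.6 0.6] w 0.0521 q [ 0.24  0.46  1.51 -0.    1.18 -0.81]
[0.554 0.23  0.17 ] half [-1.2, 0.1, 4.2, -0.2, -0.2, -0.0] END [-2.5, 0.1, 8.5, -0.5, -0.3, -0.1]
[0.554 0.23  0.092] half [0.0, -0.0, 3.9, 0.0, 0.0, 0.0] END [0.0, -0.0, 7.8, 0.0, 0.0, 0.0]
```

Emit:
apply_moves:
  series:
    - [-0.8,0,2,0,0,0,0.6]
    - [-1.6,0.1,4.2,0,0,0,0.6]
    - [-2.5,0.1,6.5,-0.3,-0.2,0,0.6]
    - [-2.5,0.1,8.5,-0.4,-0.3,0,0.6]
    - [-2.5,0.1,8.5,-0.4,-0.3,0,0.6]

```text
time: 41.5
position: [0.547, 0.2328, 0.1672]
tool_rot: [0.258, 0.966, -0.003, -0.004]
ft_force: [-1.0, 0.6, 0.2]
grip_width: 0.0525
```

Emit:
apply_moves:
  series:
    - [0,0,2,0,0,0,0.6]
    - [0,0,4,0,0,0,0.6]
    - [0,0,6,0,0,0,0.6]
    - [0,0,7.5,0,0,0,0.6]
    - [0,0,7.5,0,0,0,0.6]

```text
time: 41.92
position: [0.5485, 0.2333, 0.0948]
tool_rot: [0.258, 0.966, -0.002, -0.002]
ft_force: [-0.8, -0.1, -0.5]
grip_width: 0.0522
```

Emit:
apply_moves:
  series:
    - [0,0,0,0,0,0,0.2]
    - [0,0,0,0,0,0,0.1]
    - [0,0,0,0,0,0,0]
    - [0,0,0,0,0,0,0]
    - [0,0,0,0,0,0,0]
  newtons: 15

```text
time: 42.33
position: [0.552, 0.2328, 0.0986]
tool_rot: [0.258, 0.966, 0.001, 0.002]
ft_force: [-0.4, 0.3, -0.1]
grip_width: 0.0262
```

```bash
python3 -c "
from plan import *
auto([(.5535,.23,.092,150,0)])"
```

```text
t 42.33 [0.552  0.2328 0.0986] F [-0.4  0.3 -0.1] w 0.0262 q [ 0.21  0.68  1.62 -0.    0.84 -0.83]
[0.554 0.23  0.092] half [-0.1, -0.1, 0.3, 0.1, 0.1, 0.0] END [-0.3, -0.2, 0.7, 0.1, 0.2, 0.1]
```

Emit:
apply_moves:
  series:
    - [-0.2,-0.2,0.6,0,0,0,0]
    - [-0.2,-0.2,0.6,0,0,0,0]
    - [-0.2,-0.2,0.6,0,0,0,0]
    - [-0.2,-0.2,0.6,0,0,0,0]
    - [-0.2,-0.2,0.6,0,0,0,0]
  newtons: 15

```text
time: 42.75
position: [0.5527, 0.2295, 0.0912]
tool_rot: [0.258, 0.966, 0.0, 0.001]
ft_force: [1.5, -1.1, -3.1]
grip_width: 0.0153
```

```bash
python3 -c "
from plan import *
auto([(.5535,.23,.092,150,0)])
o=robot.get_obs(); h=np.array([.503,.2468]); d=o['position'][:2]-h; a0=np.degrees(np.arctan2(d[1],d[0])); print('r',np.linalg.norm(d),'ang',a0)
t=70.4-a0; print('turn',t); p=.055*np.array([np.cos(np.radians(a0)),np.sin(np.radians(a0))])
M=R.from_quat(o['tool_rot']).as_matrix()
for k in range(1,6):
    a=5*k; n=R.from_euler('z',a,degrees=True).as_matrix()@np.r_[p,0]-np.r_[p,0]; print((M.T@n*100).round(2),-a)"
```

```text
t 42.75 [0.5527 0.2295 0.0912] F [ 1.5 -1.1 -3.1] w 0.0153 q [ 0.21  0.69  1.62 -0.    0.83 -0.84]
[0.554 0.23  0.092] half [-0.0, 0.0, -0.0, 0.0, 0.1, 0.0] END [-0.0, 0.1, -0.1, 0.1, 0.1, 0.0]
r 0.05266016975095942 ang -19.143631365558775
turn 89.54363136555878
[0.11 0.47 0.  ] -5
[0.26 0.92 0.  ] -10
[0.45 1.36 0.  ] -15
[ 0.68  1.79 -0.  ] -20
[ 0.94  2.19 -0.  ] -25
```

Emit:
apply_moves:
  series:
    - [0.03,0.14,0,0,0,-1.5,0]
    - [0.08,0.38,0,0,0,-4,0]
    - [0.16,0.65,0,0,0,-7,0]
    - [0.29,1.01,0,0,0,-11,0]
    - [0.45,1.36,0,0,0,-15,0]

```text
time: 43.17
position: [0.5554, 0.2436, 0.0912]
tool_rot: [0.128, 0.992, -0.0, 0.001]
ft_force: [1.5, -2.6, -2.8]
grip_width: 0.0155
```

Emit:
apply_moves:
  series:
    - [0.06,0.28,0,0,0,-3,0]
    - [0.13,0.56,0,0,0,-6,0]
    - [0.23,0.83,0,0,0,-9,0]
    - [0.34,1.1,0,0,0,-12,0]
    - [0.45,1.36,0,0,0,-15,0]

```text
time: 43.58
position: [0.5544, 0.2582, 0.0912]
tool_rot: [-0.002, 1.0, -0.0, 0.001]
ft_force: [2.4, -0.5, -2.1]
grip_width: 0.0159
```

Emit:
apply_moves:
  series:
    - [0.06,0.28,0,0,0,-3,0]
    - [0.13,0.56,0,0,0,-6,0]
    - [0.23,0.83,0,0,0,-9,0]
    - [0.34,1.1,0,0,0,-12,0]
    - [0.45,1.36,0,0,0,-15,0]

```text
time: 44.0
position: [0.5496, 0.2719, 0.0912]
tool_rot: [-0.133, 0.991, -0.0, 0.001]
ft_force: [1.2, -0.7, -2.0]
grip_width: 0.0155
```

Emit:
apply_moves:
  series:
    - [0.06,0.28,0,0,0,-3,0]
    - [0.13,0.56,0,0,0,-6,0]
    - [0.23,0.83,0,0,0,-9,0]
    - [0.34,1.1,0,0,0,-12,0]
    - [0.45,1.36,0,0,0,-15,0]

```text
time: 44.42
position: [0.5415, 0.2839, 0.0912]
tool_rot: [-0.261, 0.965, -0.0, 0.0]
ft_force: [1.4, -0.9, -1.7]
grip_width: 0.0156
```

Emit:
apply_moves:
  series:
    - [0.06,0.28,0,0,0,-3,0]
    - [0.13,0.56,0,0,0,-6,0]
    - [0.23,0.83,0,0,0,-9,0]
    - [0.34,1.1,0,0,0,-12,0]
    - [0.45,1.36,0,0,0,-15,0]

```text
time: 44.83
position: [0.5305, 0.2933, 0.0912]
tool_rot: [-0.385, 0.923, -0.0, 0.0]
ft_force: [-0.1, -1.4, -2.2]
grip_width: 0.0152
```

```bash
python3 -c "
from plan import *
auto([(.5535,.23,.092,150,0)])
o=robot.get_obs(); h=np.array([.503,.2468]); d=o['position'][:2]-h; print('r',np.linalg.norm(d),'ang',np.degrees(np.arctan2(d[1],d[0])))"
```

```text
t 44.83 [0.5305 0.2933 0.0912] F [-0.1 -1.4 -2.2] w 0.0152 q [ 0.32  0.7   1.6  -0.    0.84 -2.04]
[0.538 0.272 0.091] half [0.5, -1.0, -0.0, -0.0, 0.0, 12.5] END [1.0, -2.0, -0.0, -0.0, 0.0, 25.1]
[0.546 0.251 0.092] half [0.0, -1.1, -0.0, -0.0, 0.0, 12.5] END [0.0, -2.2, -0.0, -0.0, 0.0, 25.1]
[0.554 0.23  0.092] half [-0.5, -1.0, -0.0, -0.0, 0.0, 12.5] END [-0.9, -2.0, -0.0, -0.0, 0.0, 25.1]
r 0.05408575260537731 ang 59.385883396285344
```

Emit:
apply_moves:
  series:
    - [0.06,0.28,0,0,0,-3,0]
    - [0.13,0.56,0,0,0,-6,0]
    - [0.23,0.83,0,0,0,-9,0]
    - [0.34,1.1,0,0,0,-12,0]
    - [0.4,1.25,0,0,0,-13.7,0]

```text
time: 45.25
position: [0.5186, 0.2993, 0.0912]
tool_rot: [-0.492, 0.871, -0.0, -0.0]
ft_force: [1.1, -1.0, -0.3]
grip_width: 0.0154
```

Emit:
apply_moves:
  series:
    - [0,0,0,0,0,0,0]
    - [0,0,0,0,0,0,0.3]
    - [0,0,0,0,0,0,0.5]
    - [0,0,0,0,0,0,0.55]
    - [0,0,0,0,0,0,0.55]

```text
time: 45.67
position: [0.5197, 0.2994, 0.0916]
tool_rot: [-0.491, 0.871, -0.001, 0.001]
ft_force: [0.2, -0.4, -0.3]
grip_width: 0.0346
```

Emit:
apply_moves:
  series:
    - [0,0,0,0,0,0,0.55]
    - [0,0,-2,0,0,0,0.55]
    - [0,0,-4,0,0,0,0.55]
    - [0,0,-7,0,0,0,0.55]
    - [0,0,-10,0,0,0,0.55]

```text
time: 46.08
position: [0.5186, 0.299, 0.1917]
tool_rot: [-0.49, 0.871, -0.0, -0.0]
ft_force: [0.8, -0.3, -0.2]
grip_width: 0.0479
```

```bash
python3 -c "
from plan import *
auto([(.49,.20,.28,240,0),(.49,.14,.30,200,0)])
print(R.from_quat(robot.get_obs()['tool_rot']).as_matrix().round(3).tolist())"
```

```text
t 46.08 [0.5186 0.299  0.1917] F [ 0.8 -0.3 -0.2] w 0.0479 q [ 0.34  0.55  1.55 -0.    1.04 -2.26]
[0.49 0.2  0.28] half [5.0, -1.3, -4.4, -0.0, -0.0, -0.6] END [10.0, -2.7, -8.8, -0.0, -0.1, -1.3]
[0.49 0.17 0.29] half [1.3, -0.8, -0.5, -0.0, -0.0, 10.0] END [2.6, -1.5, -1.0, -0.0, -0.0, 20.0]
[0.49 0.14 0.3 ] half [1.0, -1.1, -0.5, -0.0, -0.0, 10.0] END [1.9, -2.3, -1.0, -0.0, -0.0, 20.0]
[[-0.519, -0.855, -0.0], [-0.855, 0.519, -0.001], [0.001, -0.0, -1.0]]
```

Pointer is at about 70.6° by the gripper's arc. I retreat and rotate back for a check view like the first one.

Emit:
apply_moves:
  series:
    - [1,0,-3,0,0,0,0.55]
    - [3,-0.7,-5,0,0,0,0.55]
    - [5.5,-1.5,-7,0,0,0,0.55]
    - [8,-2.1,-8.8,0,0,0,0.55]
    - [10,-2.7,-8.8,0,0,0,0.55]

```text
time: 46.5
position: [0.4917, 0.199, 0.2832]
tool_rot: [-0.491, 0.871, -0.002, 0.004]
ft_force: [-0.1, 0.3, -0.4]
grip_width: 0.0477
```

Emit:
apply_moves:
  series:
    - [0.7,-0.5,-0.2,0,0,6,0.55]
    - [1.5,-1,-0.4,0,0,12,0.55]
    - [2.3,-1.4,-0.6,0,0,18,0.55]
    - [3,-2,-0.8,0,0,24,0.55]
    - [3.7,-2.5,-1,0,0,30,0.55]

```text
time: 46.92
position: [0.4924, 0.1546, 0.2896]
tool_rot: [-0.246, 0.969, -0.0, 0.001]
ft_force: [-0.6, 0.7, -0.3]
grip_width: 0.0476
```

Emit:
apply_moves:
  series:
    - [0,0,0,0,0,6,0.55]
    - [0,0,0,0,0,12,0.55]
    - [0,0,0,0,0,18,0.55]
    - [0,0,0,0,0,24,0.55]
    - [0,0,0,0,0,30,0.55]

```text
time: 47.33
position: [0.4924, 0.1551, 0.2894]
tool_rot: [0.014, 1.0, -0.0, 0.001]
ft_force: [0.8, -0.5, 1.4]
grip_width: 0.0479
```

Emit:
apply_moves:
  series:
    - [0,0,0,0,0,6,0.55]
    - [0,0,0,0,0,12,0.55]
    - [0,0,0,0,0,18,0.55]
    - [0,0,0,0,0,24,0.55]
    - [0,0,0,0,0,30,0.55]

```text
time: 47.75
position: [0.4923, 0.1552, 0.2894]
tool_rot: [0.272, 0.962, 0.0, 0.001]
ft_force: [-0.7, -0.6, -0.5]
grip_width: 0.0478
```

Emit:
apply_moves:
  series:
    - [0,0,0,0,0,6,0.55]
    - [0,0,0,0,0,12,0.55]
    - [0,0,0,0,0,18,0.55]
    - [0,0,0,0,0,24,0.55]
    - [0,0,0,0,0,30,0.55]

```text
time: 48.17
position: [0.4924, 0.1552, 0.2894]
tool_rot: [0.512, 0.859, 0.0, 0.001]
ft_force: [0.5, -0.4, -0.2]
grip_width: 0.048
```

Emit:
apply_moves:
  series:
    - [0,0,0,0,0,6,0.55]
    - [0,0,0,0,0,12,0.55]
    - [0,0,0,0,0,18,0.55]
    - [0,0,0,0,0,24,0.55]
    - [0,0,0,0,0,28,0.55]

```text
time: 48.58
position: [0.4924, 0.1552, 0.2894]
tool_rot: [0.704, 0.71, 0.001, 0.001]
ft_force: [-0.3, 0.0, -0.5]
grip_width: 0.0474
```

```bash
python3 -c "
from mos import *
auto([(.50,.17,.29,90,0)])
for a,b in(('side','s'),('scene','c'),('wrist','w')): snap(a,b+'22')
h=np.array([.503,.2468]);u=np.array([np.cos(np.radians(70.4)),np.sin(np.radians(70.4))])
print('hub',px('w22',(*h,.024)),'post top',px('w22',(*(h+.055*u),.107)),'noz',px('w22',(.537,.343,.038)))
k=lambda n,x,y,w,hh,W,H:cv2.resize(cv2.imread('pics/'+n+'.png')[y:y+hh,x:x+w],(W,H),interpolation=cv2.INTER_CUBIC)
A=np.hstack([k('w22',130,0,240,288,500,600),np.vstack([k('s22',130,160,100,100,300,300),k('c22',140,210,120,120,300,300)])]); cv2.imwrite('pics/m22.png',A)"
```

```text
t 48.58 [0.4924 0.1552 0.2894] F [-0.3  0.  -0.5] w 0.0474 q [ 0.09  0.32  1.64 -0.    1.17  0.08]
[0.5  0.17 0.29] half [0.7, 0.4, -0.0, 0.1, 0.0, 0.2] END [1.5, 0.8, -0.1, 0.1, 0.0, 0.5]
hub [259.1  94.2] post top [278.7  45. ] noz [286.1  24.6]
```

View pics/m22.png

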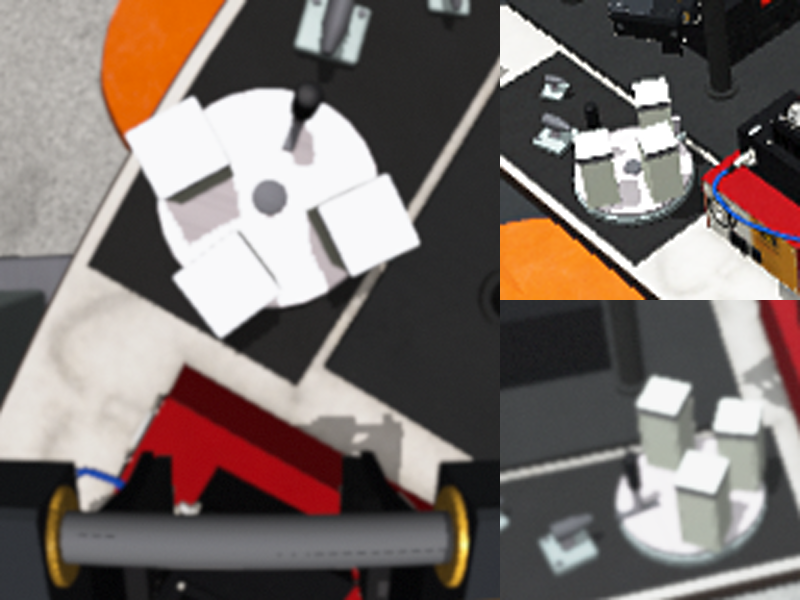

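Viewed 16. All three cells stand flat on the pegs. Hub at (259.6,94.6), post top (277.8,47), nozzle tip about (288,24). Final angle check:

```bash
python3 -c "
from h import *
h=pl('w22',259.4,94.3,.024)[:2]
for n,u,v,z in[('post',277.8,47.3,.107),('bar',270.2,71.5,.026),('noz',288,24.5,.038),('noz lo',286.5,26.5,.038)]:
    d=pl('w22',u,v,z)[:2]-h; print(n,d,np.linalg.norm(d).round(4),np.degrees(np.arctan2(d[1],d[0])).round(1))
im=np.load('pics/w22.npz')['im'].astype(int)
print(im.max(2)[18:34:1,276:300:2])
T=lambda u,v:(130+u/2.0833,v/2.0833)
for n,uv in dict(a=(180,149),b=(226,284),c=(368,226)).items():
    d=pl('w22',*T(*uv),.114)[:2]-h; print(n,np.linalg.norm(d).round(4),np.degrees(np.arctan2(d[1],d[0])).round(1))
"
```

```text
post [0.0171 0.0492] 0.0521 70.8
bar [0.0141 0.0317] 0.0347 66.0
noz [0.0361 0.0966] 0.1031 69.5
noz lo [0.0341 0.0936] 0.0996 70.0
[[229 228 228 205 109  97 115 104  78  82 163 213]
 [229 228 228 199  95  98 113  98  72  99 172 218]
 [229 228 228 201  92 100 113  91  72 121 183 217]
 [224 226 227 202  94 101 109  85  79 144 203 218]
 [197 214 222 204  94 102 105  79  94 155 215 218]
 [145 177 199 191  92  97  97  75 109 158 217 219]
 [ 86 116 152 160  80  79  82  77 120 161 218 220]
 [ 44  65  92 110  66  54  62  87 124 172 220 222]
 [ 31  35  50  65  54  44  54  96 122 180 221 222]
 [ 31  29  28  38  44  46  56  84 107 169 213 220]
 [ 37  34  27  28  32  38  47  62  82 139 181 204]
 [ 40  39  34  28  23  28  33  41  57  89 129 161]
 [ 41  42  39  31  23  23  25  30  35  50  73 102]
 [ 40  41  41  33  24  24  24  24  28  31  39  53]
 [ 41  41  41  33  24  24  25  25  28  28  28  31]
 [ 40  41  41  32  23  23  23  30  36  35  32  30]]
a 0.0521 156.9
b 0.0549 -115.7
c 0.0518 -20.0
```

```bash
python3 -c "
from h import *
a=np.load('pics/s0.npz' if 0 else 'pics/side0.npz')['im'].astype(int);b=np.load('pics/s22.npz')['im'].astype(int)
for n,(x,y) in dict(beaker=(270,184),tape=(324,204)).items(): print(n,(np.abs(a-b)[y-9:y+9,x-9:x+9].max(2)>60).sum())
print(robot.get_obs()['ft_force']); print(robot.hand_in())"
```

```text
beaker 13
tape 5
[-0.57336956  0.18181021 -0.37831712]
the job is handed in; nothing more can be done
None
```

The job is handed in with all three cells on the carousel and the pointer at the nozzle. However, I pushed the gripper too hard against an instrument early on, so the run may count as failed.

**What I did:**
- **Carousel to the load pin:** I gripped the post and turned the disc until the pointer was about 1° (2 mm) off the pin.
- **Cells onto the pegs:** I gripped each of the three cells by its closed end, set it mouth down on its own peg (peg_c, peg_b, then peg_a) and felt each touch the disc.
- **Loaded carousel to the nozzle:** I turned the disc about 89° to the larger nozzle, let go and moved the arm clear. The run took about 49 s.

**Last checks:**
- **Cells:** In the camera views all three stand upright and flat on the disc. Their tops are roughly 1 to 7 mm from the expected peg positions, against 18 mm allowed.
- **Pointer:** The post measured 70.8° and the nozzle tip 69.5–70.0°, an error of about 1.5 mm. A rougher reading of the pointer bar, partly hidden by the post, gave 66°. That disagrees, but would still be within 9 mm.
- **Other things on the bench:** The beaker and tape roll looked unmoved in a before-and-after comparison. I didn't compare the vial.
- **Contact:** The arm showed no contact force at the end.

**What went wrong:**
- **Hard contact:** After the first turn I moved the wrong way and pressed the gripper's body on the instrument behind the carousel, with about 98 N at the wrist. I backed off at once. That is under the 120 N wrist limit but over the 40 N limit for pressing with the gripper's body.
- **Joint limit:** While placing the first cell, joint 4 sat at the end of its range (-1.43) for a moment, with a side force of about 12 N on the peg. I lifted it and placed it again from another angle.

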